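# Refit the roller mixer and set the samples rolling

## Task

The mixer's two loose rollers have been washed: take them from the drying stand and drop them into the open slots at the mixer's front and back, axles fully home at both ends. Then give the rollers a spray of disinfectant: press the cap of the bottle on the mixer fully down and let it up again, before any sample bottle is on the rollers. Finally lay every sample bottle on the rollers, each over its own pair of rubber sleeves and in line with the rollers, then switch the mixer on with its toggle lever, leaving the rest of the bench undisturbed.

Things in the scene. Friction and masses are not known exactly. Their poses are not given: they have to be found in the camera images.
- mixer: White bottle roller mixer with aluminium end plates, fixed to the bench (mm). Origin on the bench under the middle of its roller bed; x away from the robot, y along the rollers to the control end, z up. Base 190 (x) x 250 (y), top z = 60. Two rollers are fixed in it at x = -30 and 30 (axes z = 95, sleeves and shaft like the loose ones, do not turn). Control housing y = 146 to 216, x = -95 to 15, top z = 100
- slot_front (a point): Where the middle of a roller's axis lies when it is fully home in the front pair of slots (mixer x = -70, y = 0, z = 95; axes as the mixer's). The end plates are 10 mm thick, centred at y = +-130, tops at z = 121; each has open slots at x = -70 and x = 70, 14 wide, floor z = 89, straight to z = 109, then flaring to 30 wide at the top
- slot_back (a point): The same for the back pair of slots (mixer x = 70, z = 95). A roller in the front slots makes a bed with the fixed roller at x = -30, one in the back slots with that at x = 30; axle to axle 40 mm, so 28 mm free between the bare axles at the middle. Upright steel guide pins, 8 mm thick, tops at z = 145, keep bottles in their lanes: at x = -91, 0, 91, each at y = -102, -24, 24, 102
- spray (a joint): Travel of the spray bottle's cap in m: 0 up, 0.008 fully down; sprung, 3 N to start and about 10 N fully down; it comes back up by itself
- spray_top (a point): Centre of the top face of the spray bottle's sprung cap (28 mm diameter, about 202 mm above the bench); the bottle stands fixed in a holder on the mixer's control end with its nozzle aimed along the rollers; press straight down
- switch (a joint): Angle in rad of the mixer's on/off toggle lever: 0 off (leaning about 29 degrees towards mixer -x, the robot's side), 1.0 on (leaning as far to mixer +x); turns about mixer y; stays where it is left, needs 1 to 2 N at the ball
- switch_tip (a point): Centre of the toggle lever's black ball (26 mm diameter), on an arm 50 mm long whose pivot is at mixer x = -45, y = 178, z = 105; ball about 149 mm above the bench at either end of its swing
- roller1_center (a point): Middle of a loose roller's axis, x along it: steel axle 12 mm thick, 280 long; rubber sleeves 20 thick at 36 to 88 mm either side of the middle, hexagonal collars 21 over corners at 116 to 121. Grip the bare middle. 0.25 kg, ends alike. Starts with the other, 60 mm apart, in a fixed white drying stand (240 x 90 mm; notched cheeks 63 high, 100 mm either side of the middle), axis 56 mm high
- roller2_center (a point): Middle of a loose roller's axis, x along it: steel axle 12 mm thick, 280 long; rubber sleeves 20 thick at 36 to 88 mm either side of the middle, hexagonal collars 21 over corners at 116 to 121. Grip the bare middle. 0.25 kg, ends alike. Starts with the other, 60 mm apart, in a fixed white drying stand (240 x 90 mm; notched cheeks 63 high, 100 mm either side of the middle), axis 56 mm high
- bottle1_center (a point): Middle of a sample bottle (half-way along its 115 mm, on its axis; x along the axis, towards the cap): white round body 54 mm diameter, 88 long, red hexagonal screw cap 62 over the corners, 27 long, which stops it rolling; closed, 0.22 kg, lying on the bench with its axis 27 mm high. May be absent
- bottle2_center (a point): Middle of a sample bottle (half-way along its 115 mm, on its axis; x along the axis, towards the cap): white round body 54 mm diameter, 88 long, red hexagonal screw cap 62 over the corners, 27 long, which stops it rolling; closed, 0.22 kg, lying on the bench with its axis 27 mm high. May be absent
- bottle3_center (a point): Middle of a sample bottle (half-way along its 115 mm, on its axis; x along the axis, towards the cap): white round body 54 mm diameter, 88 long, red hexagonal screw cap 62 over the corners, 27 long, which stops it rolling; closed, 0.22 kg, lying on the bench with its axis 27 mm high. May be absent
- bottle4_center (a point): Middle of a sample bottle (half-way along its 115 mm, on its axis; x along the axis, towards the cap): white round body 54 mm diameter, 88 long, red hexagonal screw cap 62 over the corners, 27 long, which stops it rolling; closed, 0.22 kg, lying on the bench with its axis 27 mm high. May be absent
- berth1 (a point): Middle of a bottle that lies on one bed of rollers, over one pair of sleeves (mixer x = -50, y = -62, z = 126); x, y, z axes as the mixer's; the bottle's axis lies along y, its cap either way
- berth2 (a point): Middle of a bottle that lies on one bed of rollers, over one pair of sleeves (mixer x = -50, y = 62, z = 126); x, y, z axes as the mixer's; the bottle's axis lies along y, its cap either way
- berth3 (a point): Middle of a bottle that lies on one bed of rollers, over one pair of sleeves (mixer x = 50, y = -62, z = 126); x, y, z axes as the mixer's; the bottle's axis lies along y, its cap either way
- berth4 (a point): Middle of a bottle that lies on one bed of rollers, over one pair of sleeves (mixer x = 50, y = 62, z = 126); x, y, z axes as the mixer's; the bottle's axis lies along y, its cap either way
- tip_box: blue pipette tip box, 85 x 125 x 80 mm; origin at its underside; not part of the job, leave it alone
- petri: two stacked petri dishes, 90 mm diameter, 30 high; origin at its underside; not part of the job, leave it alone
- marker: marker pen, 120 x 14 mm; origin at its underside; not part of the job, leave it alone
- wash_bottle: upright white wash bottle, 70 mm diameter, 170 high; origin at its underside; not part of the job, leave it alone
- tube_rack: grey tube rack with tubes, 100 x 200 mm, 87 high; origin at its underside; not part of the job, leave it alone
- pipette: hand pipette lying down, about 250 mm long; origin at its underside; not part of the job, leave it alone
Mind the look-alikes: they are no part of the job. Leave any green, purple or yellow look-alike of the part that bears bottle4_center alone.

How it is judged:
By the outcome, as a careful person would: the job done as asked, in the order asked, and still so for the second after the job is handed in, with the robot touching nothing.
Of bottle1, bottle2, bottle3, bottle4 only 2 to 4 are there at a start; the rules pass over those that are not, and their reading is None.
At some moment in a run one of bottle1, bottle2, bottle3, bottle4 may be knocked a few centimetres aside while the robot is not near it.
Once in a run the grip may slacken for a moment while it holds something.
It also fails if it takes over 210 s, if anything falls off the work surface, if the arm or the gripper's body presses on something with over 40 N, if the wrist force passes 120 N, or if a joint passes its speed limit or range.

## Robot

A 6-joint arm with a two-finger parallel gripper is mounted at the origin on the work surface. World frame = base frame: x ahead of the robot, y to its left, z up, the work surface at z = 0. Lengths are in m, angles in rad, forces in N, time in s.
With the tool pointing down it reaches from about 0.3 to 1 m from the base axis. Payload 5.1 kg.
Tool frame: the origin (TCP) lies midway between the tips of the shut fingers; the grasp point (between the pads) lies ctrl.grip_point_offset behind it (ctrl.grip_point_offset is the distance from the TCP to the grasp point, in m); z points along the fingers, y is the line along which they close (so a half turn about z gives the same grasp; the last joint's range is limited). The gripper opens to 95 mm and grips with 3 to 60 N. Pads are 20 mm wide; open, the fingers measure 119 mm over their backs; the gripper's body (75 mm by 180 mm) begins 59 mm behind the grasp point.
Start: joints at [1.113, 0.124, 1.65, -0, 1.367, -0.083], TCP at [0.238, 0.605, 0.215] pointing down, gripper open.
Joint ranges: [-2.61, 2.61], [-1.02, 2.33], [0.03, 2.71], [-1.35, 4.49], [0.32, 2.68], [-2.91, 2.91]. Speed limits (rad/s): [2.57, 2.57, 3.14, 3.14, 3.14, 3.14].

## Interface

Orientations are given as a unit quaternion [w, x, y, z].
In Python, from workcell import ctrl, optics gives the robot as it stands.
- The arm moves only by the shell command python3 -m jog 'ROWS' [FORCE]. ROWS is JSON, a list that holds one entry, the list of rows, each a list of 5 numbers: the finger opening in m, from 0 to 0.0951, then the shift along the world's x, y, z in m, then the turn about the world's z in rad. A call has exactly 8 rows; each row is the pose to reach, as a shift and turn from the pose commanded when the call began; what a row does not reach only later rows make up. A row lasts 1/12 s, in which the tool goes at most 41.7 mm and 7.16 degrees, less where a joint would pass 70% of its speed; a pose out of reach is approached as far as the arm can. A call with a gripper value outside its range is refused whole. The fingers move at their own pace and stop on an object; FORCE is the grip in N (left out, the last holds). Time passes only in rows, so rows that repeat a pose let the fingers close, or fill a call up. It gives the time, the measured TCP pose, the force, the opening and the grip force at its end, in the units of the state.
- ctrl.get_state(): the state, without advancing time (a new reading comes with each control period).
- optics.get_image(name): name is "scene" or "side" or "wrist"; returns a dict with "frame" (480x640x3 uint8, blue, green, red), "depth" (480x640 float32, m along the optical axis (not along the pixel's ray), 0 where there is no reading), "fx", "fy", "cx", "cy" (pixels), "R" (3x3) and "t" (3): a world point X has camera coordinates R X + t. Camera axes: x right, y down, z forward; pixel columns grow to the right and rows downward; lengths in m; the calibration is good to about 2 mm. The wrist camera is an equidistant fisheye: a pixel r from the principal point sees the ray r / f radians off the axis. A picture is of the moment at which its call begins.
- ctrl.close_job(): hands the job in; it is judged then, once.
The state is a dict: "clock": time; "joints": joint angles; "joint_vel": joint speeds; "joint_torque": joint torques, N m; "ee_pos": TCP position; "tcp_rot": TCP orientation; "contact_force": force on the tool from outside, world axes, zero at the start; "torque": the same for the moment, N m; "width": finger opening in m; "finger_force": force on a finger pad.
Only numpy, scipy, OpenCV 4.12 (cv2) and the standard library are available. Lean on these libraries where they do the work, as an engineer would, in place of code of your own. Each camera call takes 0.05 s, during which the arm holds its last target. There are 200 camera calls.

## Working session

There is one attempt and no reset: what is moved stays moved. The work goes in short steps, Python scripts to look and compute and a shell command to move; the robot and the scene stay as the last step left them, time stands still between calls to the robot, and variables do not carry over. Pictures are saved under pics/ and viewed, at most 14 in all, crops included, and the job is handed in when it is done.

```bash
ls; mkdir -p pics; python3 - <<'E'
from workcell import ctrl, optics
import cv2,numpy as np
s=ctrl.get_state();print(s, ctrl.grip_point_offset)
for n in("scene","side"):
    d=optics.get_image(n);cv2.imwrite(f"pics/{n}0.png",d["frame"]);np.savez(f"pics/{n}0.npz",**d);print(n,d["fx"],d["R"],d["t"])
E
```

```text
pics
{'clock': 0.0, 'joints': array([ 1.11339259e+00,  1.24505590e-01,  1.65165804e+00, -1.23722985e-05,
        1.36747088e+00, -8.25768422e-02]), 'joint_vel': array([-0.0013152 , -0.0018807 ,  0.00104354,  0.00011592,  0.00090459,
        0.00037122]), 'joint_torque': array([-2.07451361e-03, -4.17605352e+01, -3.59929311e+01,  7.72494706e-02,
        4.93659906e-02, -1.49081930e-04]), 'ee_pos': array([0.23770956, 0.60429744, 0.21339616]), 'tcp_rot': array([-2.66465428e-04,  1.86316932e-01,  9.82489165e-01, -9.85556778e-04]), 'contact_force': array([ 0.67098111, -0.05743739,  0.23959866]), 'torque': array([-0.0652584 ,  0.00169904,  0.02120848]), 'finger_force': 0.0, 'width': 0.0951399165275987} 0.0188
scene 487.1247750130107 [[ 0.38246875  0.92396577 -0.00221463]
 [ 0.74755254 -0.3108507  -0.58697278]
 [-0.54303118  0.2228432  -0.80960364]] [-0.23572475 -0.30279032  1.52177788]
side 450.1004702602057 [[ 0.94962595 -0.31318417 -0.01123493]
 [-0.17939164 -0.51385042 -0.83891381]
 [ 0.25696145  0.79866978 -0.54414831]] [-0.46645166  0.20915199  1.12810678]
```

View pics/scene0.png

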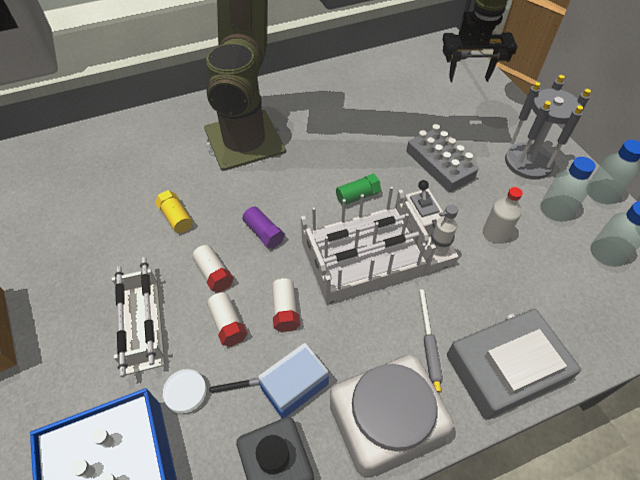

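View pics/side0.png

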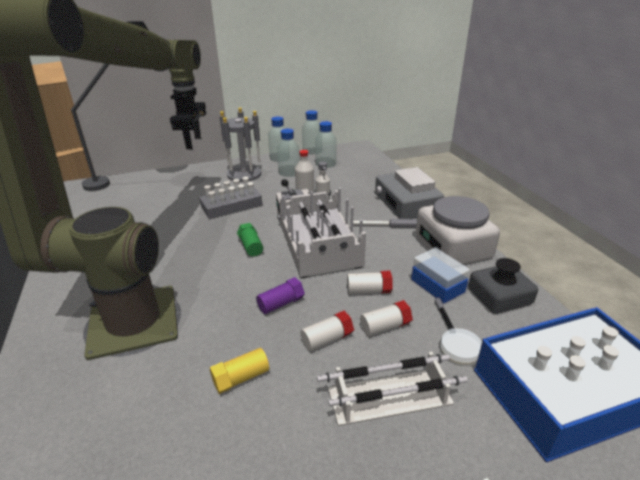

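Scene view: rollers in stand (120–160, 260–370); white bottles with red caps at (212,268), (226,318), (285,304). Look-alikes that could be taken for them: yellow (173,212), purple (263,227), green (358,189), and the red-capped upright wash bottle (503,215). I choose the three lying red-capped white ones. The mixer is at (375,240), with the spray at (445,232) and the toggle ball at (423,186).

```bash
cat > h.py <<'E'
import numpy as np,cv2
from workcell import ctrl,optics
def rays(d,uv):
    "unit-ish rays (world) and camera centre for pixels"
    uv=np.atleast_2d(uv).astype(float);x=(uv[:,0]-d["cx"])/d["fx"];y=(uv[:,1]-d["cy"])/d["fy"]
    if d.get("fish"):
        r=np.hypot(x,y)+1e-9;c=np.c_[x/r*np.sin(r),y/r*np.sin(r),np.cos(r)]
    else: c=np.c_[x,y,np.ones(len(x))]
    return c@d["R"],-d["R"].T@d["t"]
def plane(d,uv,z):
    r,c=rays(d,uv);return c+r*((z-c[2])/r[:,2])[:,None]
def cloud(d):
    v,u=np.nonzero(d["depth"]>0);r,c=rays(d,np.c_[u,v]);Z=d["depth"][v,u]
    r=r/(r@d["R"][2])[:,None];return c+r*Z[:,None],u,v
def get(n):
    d=dict(optics.get_image(n));d["fish"]=n=="wrist";return d
def load(f):
    z=np.load(f);return {k:(z[k] if z[k].ndim else float(z[k])) for k in z.files}
E
python3 - <<'E'
from h import *
d=load("pics/scene0.npz");P,u,v=cloud(d);C=d["frame"][v,u]
img=np.zeros((600,800,3),np.uint8);x=(P[:,0]-.15)/.0015;y=(.55-P[:,1])/.0015
o=np.argsort(P[:,2]);m=(x>=0)&(x<599)&(y>=0)&(y<799);o=o[m[o]]
# rows = x (far up), cols = y
z=np.clip(P[:,2]/.21,0,1)
hc=cv2.applyColorMap((z*255).astype(np.uint8)[:,None],cv2.COLORMAP_JET)[:,0]
for a,b in((0,0),(1,0),(0,1),(1,1)): img[np.clip(598-x[o].astype(int)+a,0,599),np.clip(y[o].astype(int)+b,0,799)]=(hc[o]*.6+C[o]*.4)
cv2.imwrite("pics/top.png",img)
# bottles: red cap + white body
hsv=cv2.cvtColor(d["frame"],cv2.COLOR_BGR2HSV)
red=(((hsv[...,0]<8)|(hsv[...,0]>172))&(hsv[...,1]>130)&(hsv[...,2]>70)).astype(np.uint8)
n,l,st,ce=cv2.connectedComponentsWithStats(red)
for i in range(1,n):
    if st[i,4]<60: continue
    q=P[(l[v,u]==i)];cap=q.mean(0)
    w=(np.hypot(*(P[:,:2]-cap[:2]).T)<.13)&(P[:,2]>.012)&(P[:,2]<.075)&(hsv[v,u,1]<70)&(hsv[v,u,2]>140)
    b=P[w];print(i,ce[i],st[i,4],cap.round(3),len(b),b.mean(0).round(3))
    h=b[b[:,2]>.03];e=np.linalg.svd(h[:,:2]-h[:,:2].mean(0))[2][0];e*=np.sign((cap[:2]-h[:,:2].mean(0))@e)
    al=np.r_[(h[:,:2]-h[:,:2].mean(0))@e,(q[:,:2]-h[:,:2].mean(0))@e]
    print("  axis deg",np.degrees(np.arctan2(e[1],e[0])).round(1),"center",(h[:,:2].mean(0)+e*(np.percentile(al,1)+np.percentile(al,99))/2).round(4),"len",np.ptp(al).round(3))
E
```

```text
1 [514.59863946 193.17006803] 147 [0.606 0.514 0.165] 1 [0.634 0.536 0.074]
  axis deg -180.0 center [0.5562 0.5363] len 0.149
2 [217.06382979 276.61276596] 235 [ 0.482 -0.211  0.048] 1252 [ 0.504 -0.224  0.048]
  axis deg 179.5 center [ 0.4971 -0.2239] len 0.233
4 [285.09665428 317.18215613] 269 [ 0.647 -0.097  0.048] 784 [ 0.593 -0.098  0.049]
  axis deg -84.8 center [ 0.5962 -0.1312] len 0.251
5 [230.43448276 330.5137931 ] 290 [ 0.631 -0.221  0.048] 1065 [ 0.605 -0.228  0.044]
  axis deg -67.1 center [ 0.5984 -0.2342] len 0.259
```

View pics/top.png

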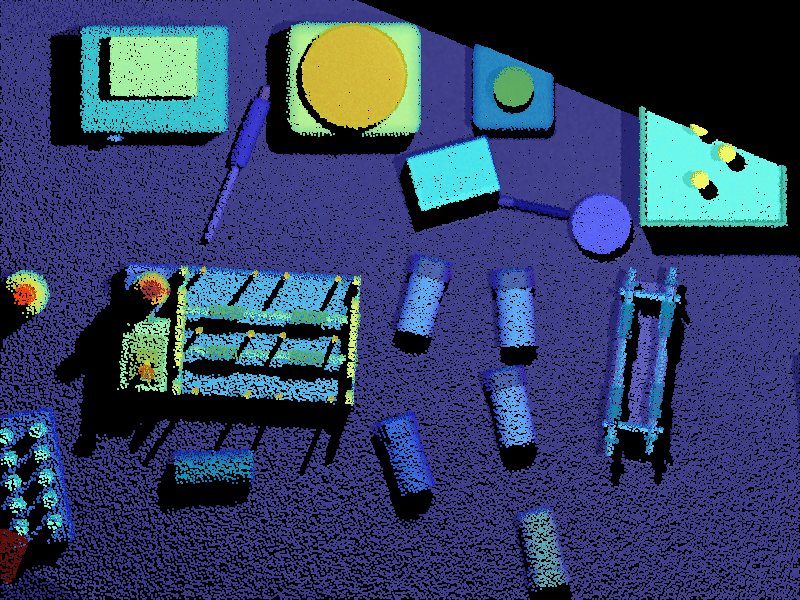

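The height map shows the mixer at about (267,337) in the picture, i.e. roughly (0.54, 0.15), with its 12 pin tops. The spray is at (152,288), the toggle at (147,370) and the stand at (645,360). Bottles are at (420,300), (515,315) and (511,410).

```bash
python3 - <<'E'
from h import *
d=load("pics/scene0.npz");P,u,v=cloud(d)
def box(x0,x1,y0,y1,z0,z1):
    return P[(P[:,0]>x0)&(P[:,0]<x1)&(P[:,1]>y0)&(P[:,1]<y1)&(P[:,2]>z0)&(P[:,2]<z1)]
# mixer by pins, iterate nearest-pin rigid fit
pins=np.array([(x,y) for x in(-91,0,91) for y in(-102,-24,24,102)])/1000
q=box(.4,.68,.0,.29,.135,.150)[:,:2];th=np.radians(-4);t=np.array([.54,.147])
for k in range(30):
    R=np.array([[np.cos(th),-np.sin(th)],[np.sin(th),np.cos(th)]]);M=pins@R.T+t
    D=np.linalg.norm(q[:,None]-M[None],axis=2);j=D.argmin(1);ok=D.min(1)<(.025 if k<10 else .012)
    A=[];B=[]
    for i in range(12):
        s=ok&(j==i)
        if s.sum()>2:A.append(pins[i]);B.append(q[s].mean(0))
    A=np.array(A);B=np.array(B);a=A-A.mean(0);b=B-B.mean(0)
    th=np.arctan2((a[:,0]*b[:,1]-a[:,1]*b[:,0]).sum(),(a*b).sum());R=np.array([[np.cos(th),-np.sin(th)],[np.sin(th),np.cos(th)]]);t=B.mean(0)-R@A.mean(0)
print("mixer",t.round(4),np.degrees(th).round(2),len(A),"resid mm",(1000*(B-A@R.T-t)).round(1).tolist())
# end-plate tops
q=box(.4,.68,0,.3,.116,.124);L=(q[:,:2]-t)@R
for s in(-1,1):
    e=L[abs(L[:,1]-s*.13)<.012];c=np.polyfit(e[:,0],e[:,1],1);print("plate",s,len(e),e[:,1].mean().round(4),"slope deg",np.degrees(c[0]).round(2),"x range",np.percentile(e[:,0],[1,99]).round(3), "z",np.median(e))
for n,b in(("ball",box(.44,.54,.3,.36,.14,.175)),("cap",box(.53,.63,.28,.36,.195,.22))): print(n,len(b),b.mean(0).round(4),((b.mean(0)[:2]-t)@R).round(4), b.max(0).round(4))
# rollers
q=box(.35,.6,-.5,-.35,.052,.075)
g=cv2.kmeans(q[:,1:2].astype(np.float32),2,None,(3,50,1e-4),5,cv2.KMEANS_PP_CENTERS)[1].ravel()
lines=[]
for i in(0,1):
    r=q[g==i];
    for _ in range(6):
        c=np.polyfit(r[:,0],r[:,1],1);r=r[abs(np.polyval(c,r[:,0])-r[:,1])<.012]
    print("roller",len(r),"y at x=.45",np.polyval(c,.45).round(4),"deg",np.degrees(np.arctan(c[0])).round(2),"x range",np.percentile(r[:,0],[.5,99.5]).round(4))
# bottles
for c0 in((.597,-.08),(.57,-.224),(.43,-.215)):
    q=box(c0[0]-.09,c0[0]+.09,c0[1]-.07,c0[1]+.07,.03,.07)
    e=np.linalg.svd(q[:,:2]-q[:,:2].mean(0))[2][0];e*=np.sign(e[0]);m=q[:,:2].mean(0);al=(q[:,:2]-m)@e
    n=np.array([-e[1],e[0]]);la=(q[:,:2]-m)@n;zt=q[:,2]>.050
    print("bottle",len(q),"deg",np.degrees(np.arctan2(e[1],e[0])).round(1),"c",(m+e*(np.percentile(al,1)+np.percentile(al,99))/2+n*la[zt].mean()).round(4),"len",(np.percentile(al,99)-np.percentile(al,1)).round(4))
E
```

```text
mixer [0.5473 0.1504] -3.48 12 resid mm [[1.1, 0.7], [0.3, 0.5], [0.5, -0.5], [0.0, -0.5], [-0.6, -0.1], [0.2, 0.2], [-0.2, -0.1], [-0.0, -0.2], [-0.1, 0.4], [-0.7, 0.1], [-0.4, 0.2], [-0.1, -0.7]]
plate -1 235 -0.1295 slope deg 0.06 x range [-0.095  0.094] z -0.10971954487708985
plate 1 239 0.13 slope deg -0.06 x range [-0.094  0.094] z 0.10942686117006117
ball 89 [0.492  0.3296 0.155 ] [-0.0661  0.1756] [0.5012 0.3453 0.1636]
cap 122 [0.6156 0.3207 0.2006] [0.0578 0.1742] [0.6286 0.3383 0.2066]
roller 629 y at x=.45 -0.3729 deg -6.8 x range [0.3691 0.5987]
roller 677 y at x=.45 -0.4324 deg -7.27 x range [0.3722 0.5994]
bottle 1074 deg -14.9 c [ 0.6062 -0.0844] len 0.1136
bottle 1364 deg -3.4 c [ 0.5633 -0.219 ] len 0.1648
bottle 934 deg 12.5 c [ 0.4401 -0.2163] len 0.1146
```

The mixer fit is good (residuals under 1 mm): (0.5473, 0.1504), yaw −3.48°. The rollers lie at −7°, with middles at about (0.505, −0.38) and (0.505, −0.44). I'll move over them and look closer.

```bash
python3 -m jog '[[[0.095,0.07,-0.25,0.1,0.25],[0.095,0.07,-0.25,0.1,0.25],[0.095,0.07,-0.25,0.1,0.25],[0.095,0.07,-0.25,0.1,0.25],[0.095,0.07,-0.25,0.1,0.25],[0.095,0.07,-0.25,0.1,0.25],[0.095,0.07,-0.25,0.1,0.25],[0.095,0.07,-0.25,0.1,0.25]]]' 
for i in 1; do python3 -m jog '[[[0.095,0.066,-0.255,0,0],[0.095,0.066,-0.255,0,0],[0.095,0.066,-0.255,0,0],[0.095,0.066,-0.255,0,0],[0.095,0.066,-0.255,0,0],[0.095,0.066,-0.255,0,0],[0.095,0.066,-0.255,0,0],[0.095,0.066,-0.255,0,0]]]'; done
python3 -m jog '[[[0.095,0.066,-0.255,0,0],[0.095,0.066,-0.255,0,0],[0.095,0.066,-0.255,0,0],[0.095,0.066,-0.255,0,0],[0.095,0.066,-0.255,0,0],[0.095,0.066,-0.255,0,0],[0.095,0.066,-0.255,0,0],[0.095,0.066,-0.255,0,0]]]'
python3 -m jog '[[[0.095,0.066,-0.25,0,0],[0.095,0.066,-0.25,0,0],[0.095,0.066,-0.25,0,0],[0.095,0.066,-0.25,0,0],[0.095,0.066,-0.25,0,0],[0.095,0.066,-0.25,0,0],[0.095,0.066,-0.25,0,0],[0.095,0.066,-0.25,0,0]]]'
python3 - <<'E'
from h import *
d=get("wrist");cv2.imwrite("pics/w1.png",d["frame"]);np.savez("pics/w1.npz",**d);print(d["fx"],d["cx"],d["cy"],-d["R"].T@d["t"],d["R"].round(2))
E
```

```text
clock: 0.77
ee_pos: [0.3096, 0.3521, 0.3177]
tcp_rot: [0.002, 0.064, 0.998, 0.001]
contact_force: [0.3, 1.2, 0.2]
width: 0.095
finger_force: 0.0
clock: 1.43
ee_pos: [0.3744, 0.0977, 0.3138]
tcp_rot: [-0.0, 0.065, 0.998, -0.0]
contact_force: [0.1, -0.4, -0.0]
width: 0.0946
finger_force: 0.0
clock: 2.1
ee_pos: [0.4407, -0.1562, 0.3133]
tcp_rot: [-0.001, 0.064, 0.998, 0.001]
contact_force: [0.1, 0.7, -0.1]
width: 0.0952
finger_force: 0.0
clock: 2.77
ee_pos: [0.5072, -0.4048, 0.3128]
tcp_rot: [-0.001, 0.062, 0.998, 0.001]
contact_force: [-0.1, 0.1, -0.5]
width: 0.0951
finger_force: 0.0
371.64829954431775 317.2523759567784 242.27361358959425 [ 0.4307234  -0.39478273  0.48212478] [[ 0.12  0.99  0.  ]
 [ 0.95 -0.12  0.27]
 [ 0.27 -0.03 -0.96]]
```

View pics/w1.png

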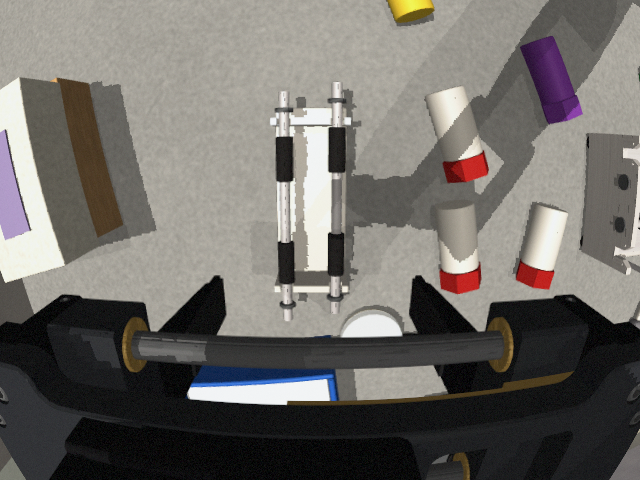

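The wrist picture shows the two loose rollers with sleeves at (285,160)/(286,262) and (337,150)/(336,255). The three red-capped bottles are at (460,135), (460,247) and (542,245), and purple and yellow are clearly separate.

```bash
python3 - <<'E'
from h import *
d=load("pics/w1.npz");d["fish"]=True
g=cv2.cvtColor(d["frame"],cv2.COLOR_BGR2GRAY)
m=((g<55)*255).astype(np.uint8);m[:,:270]=0;m[:,352:]=0;m[295:]=0;m[:120]=0
m=cv2.morphologyEx(m,cv2.MORPH_OPEN,np.ones((7,7)))
n,l,st,ce=cv2.connectedComponentsWithStats(m);S=[]
for i in range(1,n):
    v,u=np.nonzero(l==i);
    if len(u)<200: continue
    p=plane(d,np.c_[u,v],.056)[:,:2];S.append(p.mean(0));print(ce[i].round(0),len(u),p.mean(0).round(4))
S=sorted(S,key=lambda p:p[1])
for a,b in(S[:2],S[2:]):
    e=(b-a)*np.sign(b[0]-a[0]);print("roller mid",((a+b)/2).round(4),"deg",np.degrees(np.arctan2(e[1],e[0])).round(2),"sep",np.linalg.norm(e).round(4))
hsv=cv2.cvtColor(d["frame"],cv2.COLOR_BGR2HSV)
for (cx,cy,w,h),rc in(((420,80,75,115),(465,167)),((432,196,55,100),(460,278)),((512,198,60,95),(535,275))):
    R=np.zeros(g.shape,np.uint8);R[cy:cy+h,cx:cx+w]=1
    red=((hsv[...,1]>120)&((hsv[...,0]<10)|(hsv[...,0]>170))&(R>0))
    gc=np.full(g.shape,cv2.GC_BGD,np.uint8);gc[R>0]=cv2.GC_PR_BGD;gc[(R>0)&(g>185)]=cv2.GC_PR_FGD;gc[red]=cv2.GC_FGD
    P=plane(d,np.argwhere(R)[:,::-1],.027);dep=d["depth"]
    # height mask from depth
    C,u,v=cloud(d) if not d["fish"] else (None,None,None)
    r,c=rays(d,np.argwhere(R)[:,::-1]);r=r/(r@d["R"][2])[:,None];Q=c+r*dep[R>0][:,None]
    k=(Q[:,2]>.02)&(Q[:,2]<.07);q=Q[k];z=q[:,2]>.047
    (mx,my),(a,b),ang=cv2.minAreaRect(q[:,:2].astype(np.float32)*1000);
    t=q[z][:,:2];e=np.linalg.svd(q[:,:2]-q[:,:2].mean(0))[2][0];e*=np.sign(e[0]);nn=np.array([-e[1],e[0]]);al=q[:,:2]@e
    pos=e*(np.percentile(al,.5)+np.percentile(al,99.5))/2+nn*(np.median(t@nn))
    print("bottle",k.sum(),pos.round(4),"deg",np.degrees(np.arctan2(e[1],e[0])).round(1),"len",(np.percentile(al,99.5)-np.percentile(al,.5)).round(4),"rect",round(mx),round(my),round(a),round(b),round(ang,1))
E
```

```text
[336. 150.] 704 [ 0.4445 -0.3738]
[284. 158.] 713 [ 0.4471 -0.4343]
[335. 254.] 654 [ 0.5684 -0.3892]
[286. 263.] 631 [ 0.5714 -0.45  ]
roller mid [ 0.5092 -0.4421] deg -7.19 sep 0.1253
roller mid [ 0.5065 -0.3815] deg -7.09 sep 0.1248
bottle 3880 [ 0.4387 -0.2191] deg 11.6 len 0.1138 rect 438 -215 116 63 10.3
bottle 3528 [ 0.5859 -0.2253] deg 3.3 len 0.115 rect 587 -224 117 62 5.7
bottle 2744 [ 0.6026 -0.0883] deg -15.1 len 0.1145 rect 603 -90 49 117 73.2
```

```bash
python3 -m jog '[[[0.04,-0.001,0.024,-0.1,0],[0.04,-0.001,0.024,-0.1,0],[0.04,-0.001,0.024,-0.1,0],[0.04,-0.001,0.024,-0.1,0],[0.04,-0.001,0.024,-0.2,0],[0.04,-0.001,0.024,-0.2,0],[0.04,-0.001,0.024,-0.2,0],[0.04,-0.001,0.024,-0.2,0]]]' 40
python3 -m jog '[[[0.04,0,0,-0.04,0],[0.04,0,0,-0.06,0],[0.04,0,0,-0.076,0],[0.04,0,0,-0.076,0],[0.04,0,0,-0.076,0],[0,0,0,-0.076,0],[0,0,0,-0.076,0],[0,0,0,-0.076,0]]]' 40
python3 -m jog '[[[0,0,0,0,0],[0,0,0,0,0],[0,0,0,0,0],[0,0,0,0.03,0],[0,0,0,0.06,0],[0,0,0,0.1,0],[0,0,0,0.1,0],[0,0,0,0.1,0]]]' 40
python3 - <<'E'
from h import *
d=get("wrist");cv2.imwrite("pics/w2.png",d["frame"]);np.savez("pics/w2.npz",**d)
E
```

```text
clock: 3.48
ee_pos: [0.5034, -0.3776, 0.1111]
tcp_rot: [-0.003, 0.062, 0.998, 0.002]
contact_force: [-1.1, 0.7, -0.1]
width: 0.0467
finger_force: 0.0
clock: 4.15
ee_pos: [0.5063, -0.3821, 0.0413]
tcp_rot: [0.002, 0.062, 0.998, -0.001]
contact_force: [-0.5, -0.4, 0.1]
width: 0.0252
finger_force: 0.0
clock: 4.82
ee_pos: [0.5063, -0.3824, 0.1417]
tcp_rot: [0.002, 0.062, 0.998, -0.002]
contact_force: [-0.3, 0.9, -3.1]
width: 0.0109
finger_force: 40.0
```

View pics/w2.png

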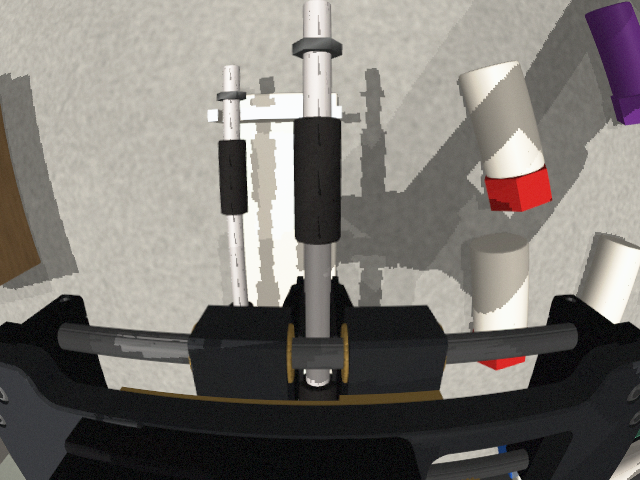

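```bash
python3 - <<'E'
from h import *
d=load("pics/w2.npz");d["fish"]=True
g=cv2.cvtColor(d["frame"],cv2.COLOR_BGR2GRAY)
m=(g<60)&(np.arange(640)[None]>290)&(np.arange(640)[None]<345)
E=[]
for row in range(130,232,4):
    c=np.nonzero(m[row])[0];E.append((c.mean(),row))
p=plane(d,np.array(E),.1564);c=np.polyfit(p[:,0],p[:,1],1)
print("axis deg",np.degrees(np.arctan(c[0])).round(2),"y at tcp x",np.polyval(c,.5063).round(4))
col=g[:,318].astype(int);print(col[105:130],col[232:252])
print(plane(d,[[318,118],[318,242.5]],.1564+.009))
E
python3 -m jog '[[[0,0.02,0.04,0.158,0],[0,0.02,0.04,0.158,0],[0,0.02,0.04,0.158,0],[0,0.02,0.04,0.158,0],[0,0.111,0.29,0.158,-0.75],[0,0.111,0.29,0.158,-0.75],[0,0.111,0.29,0.158,-0.75],[0,0.111,0.29,0.158,-0.75]]]' 40
python3 -m jog '[[[0,0,0.05,0,-0.754],[0,0,0.1,0,-0.754],[0,0,0.15,0,-0.754],[0,0,0.2,0,-0.754],[0,0,0.2,0,-0.754],[0,0,0.2,0,-0.754],[0,0,0.2,0,-0.754],[0,0,0.2,0,-0.754]]]' 40
```

```text
axis deg -6.78 y at tcp x -0.3813
[182 181 167 156 155 157 157 157 156 159 157  91  42  42  42  47  40  45
  43  26  28  34  28  33  25] [ 36  35  20  20  31  37  35  45  41  38  37  38  58 130 134 131 133 133
 133 134]
[[ 0.42127405 -0.37068444  0.1654    ]
 [ 0.47065288 -0.37683339  0.1654    ]]
clock: 5.53
ee_pos: [0.5789, -0.1895, 0.2931]
tcp_rot: [-0.003, 0.3, 0.954, 0.0]
contact_force: [1.3, -0.6, -2.2]
width: 0.0113
finger_force: 40.0
clock: 6.2
ee_pos: [0.5784, 0.0097, 0.293]
tcp_rot: [-0.002, 0.627, 0.779, -0.002]
contact_force: [-0.5, 0.4, -3.4]
width: 0.0107
finger_force: 40.0
```

```bash
python3 -m jog '[[[0,0.0388,0.137,-0.02,-0.276],[0,0.0388,0.137,-0.02,-0.276],[0,0.0388,0.137,-0.02,-0.276],[0,0.0388,0.137,-0.02,-0.276],[0,0.0388,0.137,-0.02,-0.276],[0,0.0388,0.137,-0.02,-0.276],[0,0.0388,0.137,-0.02,-0.276],[0,0.0388,0.137,-0.02,-0.276]]]' 40
python3 - <<'E'
from h import *
np.set_printoptions(suppress=True)
s=ctrl.get_state();print(s["ee_pos"].round(4),s["tcp_rot"].round(4))
d=get("wrist");cv2.imwrite("pics/w3.png",d["frame"]);np.savez("pics/w3.npz",**d)
E
```

```text
clock: 6.87
ee_pos: [0.6182, 0.1442, 0.276]
tcp_rot: [-0.0, 0.729, 0.684, -0.001]
contact_force: [-0.2, -0.6, -3.1]
width: 0.0111
finger_force: 40.0
[0.6182 0.1442 0.276 ] [-0.0002  0.7291  0.6844 -0.0006]
```

View pics/w3.png

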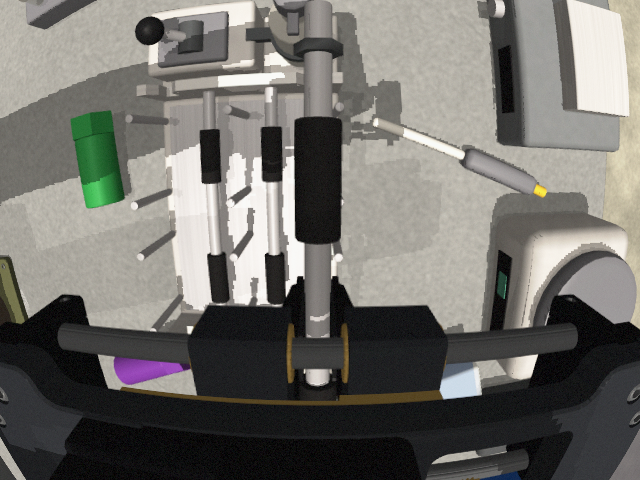

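Roller held parallel to the fixed rollers (sleeves at (210,155)/(218,277) and (272,152)/(275,278)). I'll use these to cross-check the mixer pose.

```bash
python3 - <<'E'
from h import *
d=load("pics/w3.npz");d["fish"]=True
g=cv2.cvtColor(d["frame"],cv2.COLOR_BGR2GRAY)
m=((g<60)*255).astype(np.uint8);m=cv2.morphologyEx(m,cv2.MORPH_OPEN,np.ones((5,5)))
t=np.array([.5473,.1504]);a=np.radians(-3.48);R=np.array([[np.cos(a),-np.sin(a)],[np.sin(a),np.cos(a)]])
for x,y,w,h in((195,122,35,65),(255,120,32,65),(200,248,32,60),(260,248,27,60)):
    v,u=np.nonzero(m[y:y+h,x:x+w]);p=plane(d,np.c_[u+x,v+y],.095)[:,:2]
    print((((p.mean(0)-t)@R)*1000).round(1),len(u),np.ptp(v))
# held roller
E=[(np.nonzero((g[r]<60)&(np.arange(640)>290)&(np.arange(640)<346))[0].mean(),r) for r in range(130,232,4)]
p=(plane(d,np.array(E),.276+.0147)[:,:2]-t)@R;c=np.polyfit(p[:,1],p[:,0],1)
print("held: x at y=0",np.polyval(c,0).round(4),"deg",np.degrees(c[0]).round(2))
p=(plane(d,[[318,118],[318,242.5]],.276+.0147+.009)[:,:2]-t)@R;print(p.round(4))
E
```

```text
[-31.8  62.8] 1018 53
[28.1 63.1] 1075 53
[-31.7 -64.1] 867 53
[ 28.4 -63.9] 913 52
held: x at y=0 0.0712 deg 0.07
[[0.0715 0.0842]
 [0.0714 0.0344]]
```

```bash
python3 -m jog '[[[0,-0.0024,0.0022,-0.03,0],[0,-0.0024,0.0022,-0.06,0],[0,-0.0024,0.0022,-0.09,0],[0,-0.0024,0.0022,-0.12,0],[0,-0.0024,0.0022,-0.14,0],[0,-0.0024,0.0022,-0.155,0],[0,-0.0024,0.0022,-0.165,0],[0,-0.0024,0.0022,-0.165,0]]]' 40
python3 -m jog '[[[0,0,0,-0.004,0],[0,0,0,-0.008,0],[0,0,0,-0.011,0],[0,0,0,-0.014,0],[0,0,0,-0.017,0],[0,0,0,-0.019,0],[0,0,0,-0.019,0],[0,0,0,-0.019,0]]]' 25
python3 -c "from h import *;s=ctrl.get_state();print(s['ee_pos'],s['contact_force'],s['torque'])"
```

```text
clock: 7.58
ee_pos: [0.6149, 0.1469, 0.1095]
tcp_rot: [-0.001, 0.729, 0.685, -0.001]
contact_force: [-0.6, 0.7, -2.4]
width: 0.0111
finger_force: 40.0
clock: 8.25
ee_pos: [0.616, 0.1477, 0.0925]
tcp_rot: [-0.0, 0.729, 0.685, -0.0]
contact_force: [-0.6, -0.1, -2.4]
width: 0.0113
finger_force: 25.0
[0.61596248 0.14774455 0.09247038] [-0.57995998 -0.09340893 -2.39531478] [-0.09515964  0.09317738 -0.02123936]
```

```bash
python3 -m jog '[[[0,0,0,-0.003,0],[0,0,0,-0.006,0],[0,0,0,-0.009,0],[0,0,0,-0.011,0],[0,0,0,-0.012,0],[0,0,0,-0.013,0],[0,0,0,-0.013,0],[0,0,0,-0.013,0]]]' 25
python3 -c "from h import *;s=ctrl.get_state();print(s['ee_pos'],s['contact_force'],s['torque'])"
```

```text
clock: 8.92
ee_pos: [0.6162, 0.1476, 0.0799]
tcp_rot: [0.0, 0.729, 0.685, 0.0]
contact_force: [-0.0, -2.0, -1.0]
width: 0.0111
finger_force: 25.0
[0.61619899 0.14764274 0.07985394] [-0.03183237 -1.96045079 -0.97990359] [-0.10915109  0.12978362  0.01395499]
```

```bash
python3 -m jog '[[[0.026,0,0,0,0],[0.026,0,0,0,0],[0.026,0,0,0,0],[0.026,0,0,0,0],[0.026,0,0,0,0],[0.026,0,0,0.03,0],[0.026,0,0,0.06,0],[0.026,0,0,0.1,0]]]' 40
python3 -m jog '[[[0.04,0,-0.02,0.12,0],[0.04,0,-0.02,0.12,0],[0.04,0,-0.02,0.12,0],[0.04,0,-0.02,0.12,0],[0.04,-0.03,-0.1,0.12,0.4],[0.04,-0.03,-0.1,0.12,0.4],[0.04,-0.03,-0.1,0.12,0.4],[0.04,-0.03,-0.1,0.12,0.4]]]' 40
python3 - <<'E'
from h import *
d=get("wrist");cv2.imwrite("pics/w4.png",d["frame"]);np.savez("pics/w4.npz",**d)
d=get("scene");cv2.imwrite("pics/s4.png",cv2.resize(d["frame"][170:310,290:470],None,fx=3,fy=3,interpolation=cv2.INTER_CUBIC));np.savez("pics/s4.npz",**d)
P,u,v=cloud(d);t=np.array([.5473,.1504]);a=np.radians(-3.48);R=np.array([[np.cos(a),-np.sin(a)],[np.sin(a),np.cos(a)]])
L=np.c_[(P[:,:2]-t)@R,P[:,2]]
for x in(-.03,.03,.07):
  for y in(-.062,.062):
    k=(abs(L[:,0]-x)<.008)&(abs(L[:,1]-y)<.02)&(L[:,2]>.07)&(L[:,2]<.13);print(x,y,k.sum(),np.percentile(L[k,2],90).round(4))
E
```

```text
clock: 9.58
ee_pos: [0.6141, 0.1475, 0.1776]
tcp_rot: [-0.002, 0.729, 0.685, -0.002]
contact_force: [0.4, -0.1, -0.3]
width: 0.0262
finger_force: 0.0
clock: 10.25
ee_pos: [0.5855, 0.0457, 0.2999]
tcp_rot: [0.0, 0.577, 0.816, 0.0]
contact_force: [0.5, 0.8, 0.5]
width: 0.0399
finger_force: 0.0
-0.03 -0.062 116 0.106
-0.03 0.062 105 0.1063
0.03 -0.062 122 0.1062
0.03 0.062 113 0.1059
0.07 -0.062 117 0.1061
0.07 0.062 108 0.1061
```

View pics/s4.png

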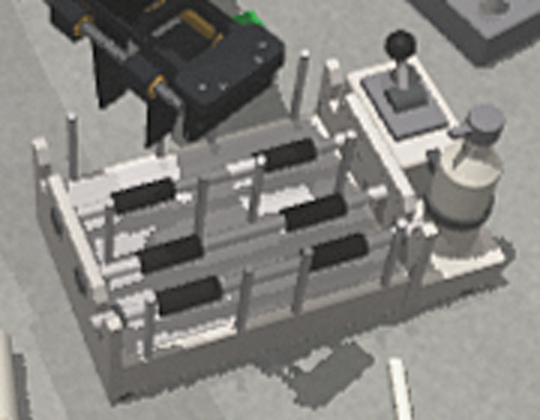

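The crop shows the back roller at the same height as the fixed ones at both ends (sleeves 106 mm at top everywhere). Now the second roller.

```bash
python3 -m jog '[[[0.04,-0.03,-0.24,0,0.6],[0.04,-0.03,-0.24,0,0.6],[0.04,-0.03,-0.24,0,0.6],[0.04,-0.03,-0.24,0,0.6],[0.04,-0.03,-0.24,0,0.6],[0.04,-0.03,-0.24,0,0.6],[0.04,-0.03,-0.24,0,0.6],[0.04,-0.03,-0.24,0,0.6]]]'
python3 -m jog '[[[0.04,-0.0465,-0.247,0,0.507],[0.04,-0.0465,-0.247,0,0.507],[0.04,-0.0465,-0.247,0,0.507],[0.04,-0.0465,-0.247,0,0.507],[0.04,-0.0465,-0.247,0,0.507],[0.04,-0.0465,-0.247,0,0.507],[0.04,-0.0465,-0.247,0,0.507],[0.04,-0.0465,-0.247,0,0.507]]]'
python3 -m jog '[[[0.04,0,0,-0.04,0],[0.04,0,0,-0.08,0],[0.04,0,0,-0.11,0],[0.04,0,0,-0.14,0],[0.04,0,0,-0.14,0],[0.04,0,0,-0.14,0],[0.04,0,0,-0.14,0],[0.04,0,0,-0.14,0]]]'
python3 - <<'E'
from h import *
d=get("wrist");np.savez("pics/w5.npz",**d)
g=cv2.cvtColor(d["frame"],cv2.COLOR_BGR2GRAY)
s=ctrl.get_state();print(s["ee_pos"],s["tcp_rot"])
m=((g<60)*255).astype(np.uint8);m[290:]=0;m=cv2.morphologyEx(m,cv2.MORPH_OPEN,np.ones((7,7)))
n,l,st,ce=cv2.connectedComponentsWithStats(m)
for i in range(1,n):
    if st[i,4]<400: continue
    v,u=np.nonzero(l==i);p=plane(d,np.c_[u,v],.056);c=np.polyfit(p[:,0],p[:,1],1);print(st[i],p.mean(0).round(4),np.degrees(np.arctan(c[0])).round(1),np.polyval(c,.509).round(4),np.percentile(p[:,0],[0,100]).round(4))
E
```

```text
clock: 11.02
ee_pos: [0.5558, -0.1941, 0.2992]
tcp_rot: [-0.0, 0.313, 0.95, 0.0]
contact_force: [0.5, -0.0, -0.4]
width: 0.04
finger_force: 0.0
clock: 11.68
ee_pos: [0.5098, -0.4399, 0.2987]
tcp_rot: [-0.0, 0.064, 0.998, 0.001]
contact_force: [0.9, 1.1, -1.0]
width: 0.0402
finger_force: 0.0
clock: 12.35
ee_pos: [0.5115, -0.4396, 0.1635]
tcp_rot: [0.002, 0.062, 0.998, -0.002]
contact_force: [0.5, -0.2, 0.5]
width: 0.0402
finger_force: 0.0
[ 0.51125089 -0.43991816  0.16341565] [ 0.00210556  0.06253054  0.99803928 -0.00176154]
[ 610   16   30  102 1623] [ 0.3627 -0.1188  0.056 ] 0.7 -0.1171 [0.3204 0.4261]
[ 301  121   26   71 1789] [ 0.4472 -0.4343  0.056 ] -6.8 -0.4417 [0.4211 0.4742]
[549 159  37  36 675] [ 0.4821 -0.2135  0.056 ] -34.5 -0.232 [0.4657 0.496 ]
```

```bash
python3 -m jog '[[[0.04,-0.002,-0.0018,-0.04,0],[0.04,-0.002,-0.0018,-0.08,0],[0.04,-0.002,-0.0018,-0.1,0],[0.04,-0.002,-0.0018,-0.115,0],[0.04,-0.002,-0.0018,-0.122,0],[0.04,-0.002,-0.0018,-0.122,0],[0,-0.002,-0.0018,-0.122,0],[0,-0.002,-0.0018,-0.122,0]]]' 40
python3 -m jog '[[[0,0,0,0,0],[0,0,0,0,0],[0,0,0,0,0],[0,0,0,0,0],[0,0,0,0,0],[0,0,0,0.02,0],[0,0,0,0.05,0],[0,0,0,0.09,0]]]' 40
python3 -m jog '[[[0,0,0.04,0.1,0],[0,0,0.08,0.15,0],[0,0,0.12,0.18,-0.1],[0,0,0.16,0.18,-0.22],[0,0,0.2,0.18,-0.34],[0,0,0.24,0.18,-0.46],[0,0,0.27,0.18,-0.58],[0,0,0.29,0.18,-0.7]]]' 40
python3 -m jog '[[[0,0,0.04,0,-0.12],[0,0,0.08,0,-0.24],[0,0,0.12,0,-0.36],[0,-0.01,0.16,0,-0.48],[0,-0.01,0.2,0,-0.6],[0,-0.02,0.24,0,-0.72],[0,-0.02,0.28,0,-0.84],[0,-0.02,0.29,0,-0.84]]]' 40
```

```text
clock: 13.07
ee_pos: [0.5089, -0.4425, 0.0405]
tcp_rot: [0.002, 0.063, 0.998, -0.001]
contact_force: [-0.0, 0.2, -0.2]
width: 0.0317
finger_force: 0.0
clock: 13.73
ee_pos: [0.5049, -0.4383, 0.1229]
tcp_rot: [-0.004, 0.063, 0.998, 0.004]
contact_force: [-0.2, 0.1, -2.4]
width: 0.0111
finger_force: 40.0
clock: 14.4
ee_pos: [0.507, -0.1841, 0.3028]
tcp_rot: [-0.0, 0.403, 0.915, 0.0]
contact_force: [0.7, 0.2, -2.4]
width: 0.0111
finger_force: 40.0
clock: 15.07
ee_pos: [0.4862, 0.1063, 0.3014]
tcp_rot: [-0.001, 0.74, 0.672, -0.0]
contact_force: [0.1, -0.1, -2.2]
width: 0.0111
finger_force: 40.0
```

```bash
python3 -m jog '[[[0,-0.0098,0.048,-0.02,0.035],[0,-0.0098,0.048,-0.02,0.035],[0,-0.0098,0.048,-0.02,0.035],[0,-0.0098,0.048,-0.02,0.035],[0,-0.0098,0.048,-0.02,0.035],[0,-0.0098,0.048,-0.02,0.035],[0,-0.0098,0.048,-0.02,0.035],[0,-0.0098,0.048,-0.02,0.035]]]' 40
python3 - <<'E'
from h import *
s=ctrl.get_state();print(s["ee_pos"].round(4),s["tcp_rot"].round(4))
d=get("wrist");np.savez("pics/w6.npz",**d);g=cv2.cvtColor(d["frame"],cv2.COLOR_BGR2GRAY)
t=np.array([.5473,.1504]);a=np.radians(-3.48);R=np.array([[np.cos(a),-np.sin(a)],[np.sin(a),np.cos(a)]])
z=s["ee_pos"][2]+.015
E=[(np.nonzero((g[r]<60)&(np.arange(640)>290)&(np.arange(640)<346))[0].mean(),r) for r in range(130,232,4)]
p=(plane(d,np.array(E),z)[:,:2]-t)@R;c=np.polyfit(p[:,1],p[:,0],1)
col=g[:,318];k=np.nonzero(col[90:260]<60)[0]+90;q=(plane(d,[[318,k[0]],[318,k[-1]]],z+.009)[:,:2]-t)@R
print("held x",np.polyval(c,0).round(4),"deg",np.degrees(c[0]).round(2),"sleeve y",q[:,1].round(4),k[0],k[-1],"tcp mixer",((s["ee_pos"][:2]-t)@R).round(4))
E
```

```text
clock: 15.73
ee_pos: [0.4782, 0.1511, 0.283]
tcp_rot: [0.0, 0.728, 0.686, 0.0]
contact_force: [0.2, 0.3, -2.4]
width: 0.0111
finger_force: 40.0
[0.4782 0.1511 0.283 ] [2.000e-04 7.278e-01 6.858e-01 3.000e-04]
held x -0.0695 deg -0.02 sleeve y [0.0838 0.0327] 115 243 tcp mixer [-0.069  -0.0035]
```

```bash
python3 -m jog '[[[0,-0.0018,0.0036,-0.03,0],[0,-0.0018,0.0036,-0.06,0],[0,-0.0018,0.0036,-0.09,0],[0,-0.0018,0.0036,-0.12,0],[0,-0.0018,0.0036,-0.145,0],[0,-0.0018,0.0036,-0.16,0],[0,-0.0018,0.0036,-0.172,0],[0,-0.0018,0.0036,-0.172,0]]]' 40
python3 -m jog '[[[0,0,0,-0.004,0],[0,0,0,-0.008,0],[0,0,0,-0.011,0],[0,0,0,-0.014,0],[0,0,0,-0.017,0],[0,0,0,-0.019,0],[0,0,0,-0.019,0],[0,0,0,-0.019,0]]]' 25
python3 -c "from h import *;s=ctrl.get_state();print(s['ee_pos'],s['contact_force'],s['torque'])"
```

```text
clock: 16.45
ee_pos: [0.4743, 0.1548, 0.1078]
tcp_rot: [-0.001, 0.727, 0.686, -0.002]
contact_force: [-0.7, -0.3, -2.7]
width: 0.0108
finger_force: 40.0
clock: 17.12
ee_pos: [0.4759, 0.1555, 0.0915]
tcp_rot: [-0.0, 0.727, 0.686, -0.0]
contact_force: [0.6, -0.2, -1.9]
width: 0.0115
finger_force: 25.0
[0.4759279  0.15552737 0.09154435] [ 0.56249085 -0.16820277 -1.88335978] [-0.11069766  0.11437217 -0.029804  ]
```

```bash
python3 -m jog '[[[0,0,0,-0.003,0],[0,0,0,-0.006,0],[0,0,0,-0.009,0],[0,0,0,-0.011,0],[0,0,0,-0.012,0],[0,0,0,-0.012,0],[0,0,0,-0.012,0],[0,0,0,-0.012,0]]]' 25
python3 -m jog '[[[0.026,0,0,0,0],[0.026,0,0,0,0],[0.026,0,0,0,0],[0.026,0,0,0,0],[0.026,0,0,0,0],[0.026,0,0,0.03,0],[0.026,0,0,0.06,0],[0.026,0,0,0.1,0]]]' 40
python3 -m jog '[[[0,0,0,0.04,0],[0,0,0,0.08,0],[0,0,0,0.12,0],[0,0,0,0.12,0],[0,-0.1,0,0.12,0],[0,-0.1,0,0.12,0],[0,-0.1,0,0.12,0],[0,-0.1,0,0.12,0]]]' 40
python3 - <<'E'
from h import *
s=ctrl.get_state();print(s["ee_pos"].round(4),s["tcp_rot"].round(4))
d=get("scene");np.savez("pics/s7.npz",**d);P,u,v=cloud(d);t=np.array([.5473,.1504]);a=np.radians(-3.48);R=np.array([[np.cos(a),-np.sin(a)],[np.sin(a),np.cos(a)]])
L=np.c_[(P[:,:2]-t)@R,P[:,2]]
for x in(-.07,-.03,.03,.07):
  for y in(-.062,.062):
    k=(abs(L[:,0]-x)<.008)&(abs(L[:,1]-y)<.02)&(L[:,2]>.07)&(L[:,2]<.13);print(x,y,k.sum(),np.percentile(L[k,2],90).round(4))
k=(abs(L[:,0]-.06)<.03)&(abs(L[:,1]-.18)<.035)&(L[:,2]>.197)&(L[:,2]<.22);q=L[k];print("cap",k.sum(),q.mean(0),q.min(0),q.max(0),np.median(q[:,2]))
q=P[k];print("cap world rect",cv2.minEnclosingCircle((q[:,:2]*1000).astype(np.float32)))
# cap by ray: outline in pixels
k=(abs(L[:,0]+.069)<.025)&(abs(L[:,1]-.178)<.025)&(L[:,2]>.138)&(L[:,2]<.17);q=L[k];print("ball",k.sum(),q.mean(0),q.max(0))
im=d["frame"];cv2.imwrite("pics/sp.png",np.hstack([cv2.resize(im[190:260,410:480],(490,490),interpolation=cv2.INTER_CUBIC)]));
E
```

```text
clock: 17.78
ee_pos: [0.4761, 0.1556, 0.0797]
tcp_rot: [0.0, 0.727, 0.686, 0.0]
contact_force: [0.5, -0.6, -1.9]
width: 0.0112
finger_force: 25.0
clock: 18.45
ee_pos: [0.4741, 0.1551, 0.1781]
tcp_rot: [-0.001, 0.727, 0.686, -0.002]
contact_force: [1.2, 0.5, 0.4]
width: 0.0263
finger_force: 0.0
clock: 19.12
ee_pos: [0.3739, 0.1557, 0.2999]
tcp_rot: [0.0, 0.727, 0.687, 0.001]
contact_force: [0.6, 0.3, 0.1]
width: 0.0002
finger_force: 0.0
[0.3739 0.1557 0.2999] [3.000e-04 7.267e-01 6.869e-01 8.000e-04]
-0.07 -0.062 102 0.1062
-0.07 0.062 98 0.1056
-0.03 -0.062 117 0.1059
-0.03 0.062 104 0.1062
0.03 -0.062 124 0.1065
0.03 0.062 114 0.1068
0.07 -0.062 114 0.1071
0.07 0.062 108 0.1058
cap 101 [0.05717555 0.17626471 0.20146311] [0.04303747 0.1552264  0.19726372] [0.06984156 0.19133061 0.20668673] 0.20158490172903187
cap world rect ((612.75927734375, 320.01788330078125), 18.08548927307129)
ball 94 [-0.06558293  0.17540306  0.15457241] [-0.05726912  0.18790692  0.16488948]
```

View pics/sp.png

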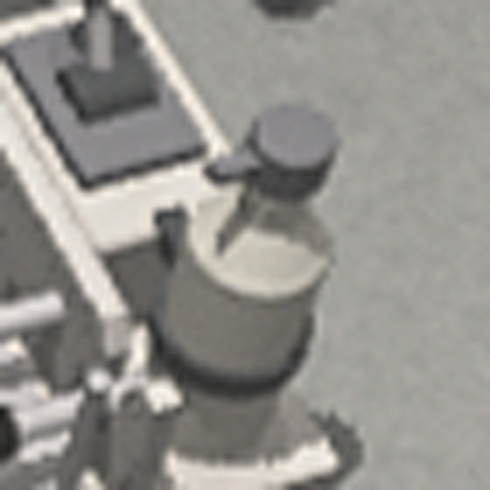

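Both rollers are home at both ends. The cap's top disc is centred at crop (296,138), i.e. scene pixel (452.3, 209.7).

```bash
python3 - <<'E'
from h import *
d=load("pics/s7.npz");print(plane(d,[[452.3,209.7]],.202))
E
python3 -m jog '[[[0,0.1,0.07,0,0],[0,0.1,0.07,0,0],[0,0.1,0.07,0,0],[0,0.2,0.165,0,0],[0,0.239,0.165,0,0],[0,0.239,0.165,0,0],[0,0.239,0.165,0,0],[0,0.239,0.165,0,0]]]' 40
```

```text
[[0.6160393  0.32462551 0.202     ]]
clock: 19.83
ee_pos: [0.6201, 0.3229, 0.2927]
tcp_rot: [-0.001, 0.727, 0.686, -0.002]
contact_force: [-1.0, -0.9, -2.9]
width: 0.0002
finger_force: 0.0
```

```bash
python3 -m jog '[[[0,0.002,0.002,-0.03,0],[0,0.002,0.002,-0.05,0],[0,0.002,0.002,-0.07,0],[0,0.002,0.002,-0.08,0],[0,0.002,0.002,-0.085,0],[0,0.002,0.002,-0.085,0],[0,0.002,0.002,-0.085,0],[0,0.002,0.002,-0.085,0]]]' 40
python3 -m jog '[[[0,0,0,-0.004,0],[0,0,0,-0.006,0],[0,0,0,-0.008,0],[0,0,0,-0.01,0],[0,0,0,-0.012,0],[0,0,0,-0.014,0],[0,0,0,-0.016,0],[0,0,0,-0.016,0]]]'
python3 -c "from h import *;s=ctrl.get_state();print(s['ee_pos'],s['contact_force'])"
```

```text
clock: 20.5
ee_pos: [0.6179, 0.3228, 0.2167]
tcp_rot: [0.001, 0.727, 0.686, 0.001]
contact_force: [-0.2, -0.5, -0.7]
width: 0.0003
finger_force: 0.0
clock: 21.17
ee_pos: [0.617, 0.3225, 0.1993]
tcp_rot: [0.0, 0.727, 0.686, 0.0]
contact_force: [-1.6, -1.5, 5.8]
width: 0.0003
finger_force: 2.7
[0.61701053 0.32250572 0.19927748] [-1.57739823 -1.52232576  5.81295129]
```

```bash
python3 -m jog '[[[0,0,0,-0.002,0],[0,0,0,-0.003,0],[0,0,0,-0.004,0],[0,0,0,-0.005,0],[0,0,0,-0.0055,0],[0,0,0,-0.006,0],[0,0,0,-0.006,0],[0,0,0,-0.006,0]]]'
python3 -c "from h import *;s=ctrl.get_state();print(s['ee_pos'],s['contact_force'])"
```

```text
clock: 21.83
ee_pos: [0.617, 0.3226, 0.1949]
tcp_rot: [0.0, 0.727, 0.686, 0.0]
contact_force: [-4.9, -2.5, 8.4]
width: 0.0005
finger_force: 4.4
[0.6170389  0.32256826 0.19493575] [-4.93174381 -2.53976057  8.3757275 ]
```

```bash
python3 -m jog '[[[0,0,0,-0.001,0],[0,0,0,-0.002,0],[0,0,0,-0.003,0],[0,0,0,-0.004,0],[0,0,0,-0.004,0],[0,0,0,-0.004,0],[0,0,0,-0.004,0],[0,0,0,-0.004,0]]]'
python3 -m jog '[[[0,0,0,-0.001,0],[0,0,0,-0.002,0],[0,0,0,-0.003,0],[0,0,0,-0.003,0],[0,0,0,-0.003,0],[0,0,0,-0.003,0],[0,0,0,-0.003,0],[0,0,0,-0.003,0]]]'
python3 -c "from h import *;s=ctrl.get_state();print(s['ee_pos'],s['contact_force'])"
```

```text
clock: 22.5
ee_pos: [0.6171, 0.3226, 0.1942]
tcp_rot: [0.0, 0.727, 0.687, 0.001]
contact_force: [-8.7, -4.7, 18.2]
width: 0.0006
finger_force: 9.0
clock: 23.17
ee_pos: [0.6172, 0.3227, 0.1941]
tcp_rot: [0.001, 0.727, 0.687, 0.001]
contact_force: [-11.9, -5.9, 25.8]
width: 0.0001
finger_force: 13.1
[0.61723562 0.32265382 0.19406758] [-11.90891659  -5.92050561  25.80946877]
```

The cap hit its stop at z = 0.194 (25.8 N at the stop). Let it up, then look at the bottles.

```bash
python3 -m jog '[[[0,0,0,0.01,0],[0,0,0,0.03,0],[0,0,0,0.05,0],[0,0,0,0.08,0],[0,0,0,0.11,0],[0,0,0,0.12,0],[0,0,0,0.12,0],[0,0,0,0.12,0]]]'
python3 -m jog '[[[0.05,0,-0.04,0,0.12],[0.05,0,-0.08,0,0.24],[0.08,0,-0.12,0,0.36],[0.08,0,-0.16,0,0.48],[0.08,0,-0.2,0,0.6],[0.08,0,-0.24,0,0.72],[0.08,0,-0.28,0,0.84],[0.08,0,-0.3,0,0.84]]]'
python3 -m jog '[[[0.08,0,-0.04,0,0.12],[0.08,0,-0.08,0,0.24],[0.08,0,-0.12,0,0.36],[0.08,-0.01,-0.14,0,0.48],[0.08,-0.02,-0.16,0,0.6],[0.08,-0.02,-0.17,0,0.67],[0.08,-0.02,-0.17,0,0.67],[0.08,-0.02,-0.17,0,0.67]]]'
cat > b.py <<'E'
from h import *
import sys
s=ctrl.get_state();print(s["ee_pos"].round(4),s["tcp_rot"].round(4))
yaw=lambda q:np.degrees(2*np.arctan2(q[2],q[1]))-90
print("yaw",yaw(s["tcp_rot"]).round(2))
for n in("wrist","scene"):
    d=get(n);np.savez(f"pics/b_{n}_{s['clock']:.0f}.npz",**d);cv2.imwrite(f"pics/b_{n}_{s['clock']:.0f}.png",d["frame"])
    hsv=cv2.cvtColor(d["frame"],cv2.COLOR_BGR2HSV);r=((hsv[...,1]>120)&((hsv[...,0]<10)|(hsv[...,0]>170))&(hsv[...,2]>50)).astype(np.uint8)
    r,u,v=None or r,None,None
    v,u=np.nonzero(d["depth"]>0);R_,c=rays(d,np.c_[u,v]);R_=R_/(R_@d["R"][2])[:,None];P=c+R_*d["depth"][v,u][:,None]
    k,l,st,ce=cv2.connectedComponentsWithStats(r)
    for i in range(1,k):
        if st[i,4]<80: continue
        q=P[l[v,u]==i];
        if len(q)<30: continue
        cap=np.median(q,0)
        if cap[2]>.1 or abs(cap[1])>.4: continue
        sat=hsv[v,u,1]
        near=(np.hypot(*(P[:,:2]-cap[:2]).T)<.125)&(P[:,2]>.02)&(P[:,2]<.07)
        ok=near&((l[v,u]==i)|(sat<70))
        # connected component in image
        m=np.zeros(hsv.shape[:2],np.uint8);m[v[ok],u[ok]]=1;m=cv2.morphologyEx(m,cv2.MORPH_OPEN,np.ones((3,3)))
        _,l2,_,_=cv2.connectedComponentsWithStats(m);lab=np.bincount(l2[(l==i)&(l2>0)]).argmax();sel=ok&(l2[v,u]==lab);q=P[sel]
        e=np.linalg.svd(q[:,:2]-q[:,:2].mean(0))[2][0];e*=np.sign(e@(cap[:2]-q[:,:2].mean(0)));nn=np.array([-e[1],e[0]]);al=q[:,:2]@e
        top=q[q[:,2]>.045][:,:2]@nn
        pos=e*(np.percentile(al,.5)+np.percentile(al,99.5))/2+nn*np.median(top)
        print(n,ce[i].round(0),len(q),"c",pos.round(4),"capdir",np.degrees(np.arctan2(e[1],e[0])).round(1),"len",(np.percentile(al,99.5)-np.percentile(al,.5)).round(3))
E
python3 b.py
```

```text
clock: 23.83
ee_pos: [0.617, 0.3225, 0.3049]
tcp_rot: [0.0, 0.727, 0.686, 0.0]
contact_force: [0.7, 0.0, -1.0]
width: 0.0004
finger_force: 0.0
clock: 24.5
ee_pos: [0.6155, 0.0187, 0.3016]
tcp_rot: [-0.002, 0.383, 0.924, -0.002]
contact_force: [0.4, -0.0, -1.0]
width: 0.0483
finger_force: 0.0
clock: 25.17
ee_pos: [0.5961, -0.1475, 0.3026]
tcp_rot: [-0.002, 0.061, 0.998, 0.001]
contact_force: [1.0, 0.2, 0.1]
width: 0.08
finger_force: 0.0
[ 0.5961 -0.1475  0.3026] [-2.100e-03  6.070e-02  9.982e-01  8.000e-04]
yaw 83.04
wrist [255. 116.] 4380 c [ 0.4391 -0.2153] capdir 12.2 len 0.114
wrist [264. 241.] 4300 c [ 0.5862 -0.2212] capdir 4.7 len 0.114
wrist [362. 242.] 4346 c [ 0.6034 -0.0858] capdir -15.4 len 0.114
scene [217. 277.] 851 c [ 0.4393 -0.2174] capdir 11.8 len 0.113
scene [286. 317.] 966 c [ 0.6052 -0.0839] capdir -14.5 len 0.113
scene [231. 331.] 1038 c [ 0.5872 -0.2232] capdir 3.6 len 0.113
```

```bash
python3 -m jog '[[[0.08,0.008,0.0625,-0.02,-0.14],[0.08,0.008,0.0625,-0.04,-0.14],[0.08,0.008,0.0625,-0.08,-0.14],[0.08,0.008,0.0625,-0.12,-0.14],[0.08,0.008,0.0625,-0.16,-0.14],[0.08,0.008,0.0625,-0.19,-0.14],[0.08,0.008,0.0625,-0.2,-0.14],[0.08,0.008,0.0625,-0.2,-0.14]]]' 35
python3 -m jog '[[[0.08,0,0,-0.03,0],[0.08,0,0,-0.05,0],[0.08,0,0,-0.07,0],[0.08,0,0,-0.085,0],[0.08,0,0,-0.087,0],[0.08,0,0,-0.087,0],[0,0,0,-0.087,0],[0,0,0,-0.087,0]]]' 35
python3 -m jog '[[[0,0,0,0,0],[0,0,0,0,0],[0,0,0,0,0],[0,0,0,0,0],[0,0,0,0,0],[0,0,0,0,0],[0,0,0,0,0],[0,0,0,0,0]]]' 35
python3 -c "from h import *;s=ctrl.get_state();print(s['ee_pos'],s['tcp_rot'],s['contact_force'])"
```

```text
clock: 25.93
ee_pos: [0.6024, -0.0833, 0.1014]
tcp_rot: [-0.004, 0.128, 0.992, 0.0]
contact_force: [0.5, -1.7, 0.8]
width: 0.0803
finger_force: 0.0
clock: 26.6
ee_pos: [0.607, -0.0853, 0.0213]
tcp_rot: [0.002, 0.129, 0.992, -0.0]
contact_force: [-0.2, 0.1, 0.9]
width: 0.0714
finger_force: 0.0
clock: 27.27
ee_pos: [0.6056, -0.0851, 0.0196]
tcp_rot: [0.001, 0.129, 0.992, -0.0]
contact_force: [-0.8, 1.3, 5.4]
width: 0.0532
finger_force: 35.0
[ 0.60558717 -0.085105    0.01955776] [ 5.85864276e-04  1.28856314e-01  9.91663101e-01 -4.54817220e-05] [-0.79364274  1.27474561  5.38792986]
```

```bash
python3 -m jog '[[[0.07,0,0,0,0],[0.07,0,0,-0.002,0],[0.07,-0.001,0,-0.005,0],[0.07,-0.001,0,-0.005,0],[0,-0.001,0,-0.005,0],[0,-0.001,0,-0.005,0],[0,-0.001,0,-0.005,0],[0,-0.001,0,-0.005,0]]]' 35
python3 -m jog '[[[0,0,0,0,0],[0,0,0,0,0],[0,0,0,0.03,0],[0,0,0,0.06,0],[0,0,0,0.1,0],[0,0,0,0.14,0],[0,0,0,0.18,0],[0,0,0,0.22,0]]]' 35
python3 -m jog '[[[0,0,0.01,0.01,-0.12],[0,0,0.03,0.02,-0.24],[0,0,0.06,0.03,-0.36],[0,0,0.09,0.03,-0.48],[0,0,0.12,0.03,-0.6],[0,0,0.15,0.03,-0.72],[0,0,0.18,0.03,-0.84],[0,0,0.2,0.03,-0.84]]]' 35
python3 -m jog '[[[0,0,0.03,0,-0.12],[0,0,0.06,0,-0.24],[0,0,0.08,0,-0.36],[0,0,0.09,0,-0.48],[0,0,0.09,0,-0.53],[0,0,0.09,0,-0.53],[0,0,0.09,0,-0.53],[0,0,0.09,0,-0.53]]]' 35
python3 -c "from h import *;s=ctrl.get_state();print(s['ee_pos'],s['tcp_rot'],s['contact_force'])"
```

```text
clock: 27.93
ee_pos: [0.604, -0.0849, 0.0135]
tcp_rot: [-0.0, 0.129, 0.992, 0.0]
contact_force: [0.6, -0.1, -0.0]
width: 0.0535
finger_force: 35.0
clock: 28.6
ee_pos: [0.6033, -0.0849, 0.2349]
tcp_rot: [-0.001, 0.129, 0.992, 0.0]
contact_force: [0.6, 1.0, -1.0]
width: 0.0533
finger_force: 35.0
clock: 29.27
ee_pos: [0.6033, 0.1175, 0.263]
tcp_rot: [-0.001, 0.523, 0.852, 0.0]
contact_force: [0.5, -0.5, -2.5]
width: 0.0534
finger_force: 35.0
clock: 29.93
ee_pos: [0.6038, 0.2046, 0.2632]
tcp_rot: [-0.0, 0.727, 0.687, -0.0]
contact_force: [0.3, 0.3, -1.9]
width: 0.0535
finger_force: 35.0
[0.60382297 0.20463535 0.26322727] [-1.33943493e-04  7.26914581e-01  6.86727802e-01 -3.16939780e-04] [ 0.31294946  0.25100879 -1.92901023]
```

```bash
python3 -m jog '[[[0,-0.004,0.0027,-0.03,-0.004],[0,-0.004,0.0027,-0.06,-0.004],[0,-0.004,0.0027,-0.09,-0.004],[0,-0.004,0.0027,-0.11,-0.004],[0,-0.004,0.0027,-0.125,-0.004],[0,-0.004,0.0027,-0.135,-0.004],[0,-0.004,0.0027,-0.135,-0.004],[0,-0.004,0.0027,-0.135,-0.004]]]' 35
python3 -m jog '[[[0,0,0,-0.004,0],[0,0,0,-0.007,0],[0,0,0,-0.01,0],[0,0,0,-0.012,0],[0,0,0,-0.013,0],[0,0,0,-0.014,0],[0,0,0,-0.014,0],[0,0,0,-0.014,0]]]' 20
python3 -c "from h import *;s=ctrl.get_state();print(s['ee_pos'],s['tcp_rot'],s['contact_force'])"
```

```text
clock: 30.6
ee_pos: [0.6005, 0.2076, 0.1292]
tcp_rot: [0.0, 0.729, 0.685, 0.0]
contact_force: [0.7, 1.3, -0.5]
width: 0.0534
finger_force: 35.0
clock: 31.27
ee_pos: [0.6, 0.2077, 0.1146]
tcp_rot: [-0.0, 0.729, 0.685, -0.0]
contact_force: [-0.2, 0.1, -1.5]
width: 0.0536
finger_force: 20.0
[0.59996797 0.20772985 0.11460081] [-1.13802781e-05  7.28537849e-01  6.85005549e-01 -2.01112298e-05] [-0.17817375  0.13171635 -1.47401599]
```

```bash
python3 -m jog '[[[0,0,0,-0.001,0],[0,0,0,-0.002,0],[0,0,0,-0.002,0],[0,0,0,-0.002,0],[0.064,0,0,-0.002,0],[0.064,0,0,-0.002,0],[0.064,0,0,-0.002,0],[0.064,0,0,-0.002,0]]]' 20
python3 -m jog '[[[0.064,0,0,0.03,0],[0.064,0,0,0.06,0],[0.064,0,0,0.1,0],[0.064,0,0,0.14,0],[0.064,0,0,0.18,0],[0.064,0,-0.04,0.19,0.12],[0.064,0,-0.08,0.19,0.24],[0.064,0,-0.12,0.19,0.36]]]' 35
python3 -m jog '[[[0.08,0,-0.03,0,0.12],[0.08,0,-0.07,0,0.24],[0.08,0,-0.11,0,0.36],[0.08,0,-0.15,0,0.48],[0.08,0,-0.19,0,0.6],[0.08,0,-0.22,0,0.72],[0.08,-0.01,-0.25,0,0.84],[0.08,-0.01,-0.28,0,0.96]]]' 35
python3 b.py
python3 - <<'E'
from h import *
import glob
d=load(sorted(glob.glob("pics/b_scene_*.npz"))[-1]);P,u,v=cloud(d);t=np.array([.5473,.1504]);a=np.radians(-3.48);R=np.array([[np.cos(a),-np.sin(a)],[np.sin(a),np.cos(a)]])
L=np.c_[(P[:,:2]-t)@R,P[:,2]];k=(abs(L[:,0]-.05)<.035)&(abs(L[:,1]-.06)<.066)&(L[:,2]>.126)&(L[:,2]<.165)
q=L[k];b=q[q[:,2]>.147];c=np.polyfit(b[:,1],b[:,0],1);print(len(q),"y",np.percentile(q[:,1],[1,99]),"x top",b[:,0].mean(),"tilt deg",np.degrees(c[0]),"top z",[np.percentile(q[abs(q[:,1]-y)<.012,2],95).round(4) for y in(.02,.05,.075,.1)])
E
```

```text
clock: 31.93
ee_pos: [0.6002, 0.2078, 0.1129]
tcp_rot: [0.0, 0.729, 0.685, 0.0]
contact_force: [-0.6, 0.9, 0.2]
width: 0.0637
finger_force: 0.0
clock: 32.6
ee_pos: [0.6006, 0.0877, 0.3053]
tcp_rot: [0.002, 0.592, 0.806, 0.001]
contact_force: [-0.3, 0.4, 0.5]
width: 0.0639
finger_force: 0.0
clock: 33.27
ee_pos: [0.589, -0.1934, 0.3029]
tcp_rot: [0.0, 0.154, 0.988, -0.0]
contact_force: [0.9, 0.4, 0.0]
width: 0.08
finger_force: 0.0
[ 0.589  -0.1934  0.3029] [ 0.000e+00  1.540e-01  9.881e-01 -1.000e-04]
yaw 72.28
wrist [278. 121.] 4444 c [ 0.4392 -0.216 ] capdir 12.3 len 0.113
wrist [309. 244.] 4339 c [ 0.586  -0.2217] capdir 4.8 len 0.114
scene [218. 277.] 847 c [ 0.4396 -0.2169] capdir 11.3 len 0.114
scene [231. 331.] 1033 c [ 0.5871 -0.2229] capdir 3.6 len 0.113
1084 y [0.00273393 0.11523631] x top 0.051569175973968595 tilt deg 0.43155105230156593 top z [np.float64(0.1544), np.float64(0.1537), np.float64(0.1541), np.float64(0.1539)]
```

Bottle in berth 4 is seated level and in line. Next is the bottle at (0.586, −0.222).

```bash
python3 -m jog '[[[0.08,-0.003,-0.0285,-0.02,0.12],[0.08,-0.003,-0.0285,-0.04,0.24],[0.08,-0.003,-0.0285,-0.08,0.384],[0.08,-0.003,-0.0285,-0.12,0.384],[0.08,-0.003,-0.0285,-0.16,0.384],[0.08,-0.003,-0.0285,-0.19,0.384],[0.08,-0.003,-0.0285,-0.2,0.384],[0.08,-0.003,-0.0285,-0.2,0.384]]]' 35
python3 -m jog '[[[0.08,0,0,-0.03,0],[0.08,0,0,-0.05,0],[0.08,0,0,-0.07,0],[0.08,0,0,-0.085,0],[0.08,0,0,-0.092,0],[0.08,0,0,-0.092,0],[0.08,0,0,-0.092,0],[0.08,0,0,-0.092,0]]]' 35
python3 -c "from h import *;s=ctrl.get_state();print(s['ee_pos'],s['tcp_rot'],s['contact_force'])"
```

```text
clock: 34.03
ee_pos: [0.5849, -0.2185, 0.0989]
tcp_rot: [-0.003, -0.035, 0.999, 0.002]
contact_force: [0.1, -0.5, -0.4]
width: 0.0795
finger_force: 0.0
clock: 34.7
ee_pos: [0.5888, -0.2208, 0.0132]
tcp_rot: [0.002, -0.035, 0.999, -0.001]
contact_force: [-0.2, 0.0, 0.1]
width: 0.0804
finger_force: 0.0
[ 0.58882574 -0.22079593  0.01320669] [ 1.82540810e-03 -3.47174112e-02  9.99395068e-01 -9.30887909e-04] [-0.20553676  0.00412509  0.07028179]
```

```bash
python3 -m jog '[[[0,-0.002,0,0,0],[0,-0.002,0,0,0],[0,-0.002,0,0,0],[0,-0.002,0,0,0],[0,-0.002,0,0,0],[0,-0.002,0,0,0],[0,-0.002,0,0,0],[0,-0.002,0,0,0]]]' 35
python3 -c "from h import *;s=ctrl.get_state();print(s['ee_pos'],s['width'],s['contact_force'])"
python3 -m jog '[[[0,0,0,0,0],[0,0,0,0,0],[0,0,0,0.03,0],[0,0,0,0.06,0],[0,0,0,0.1,0],[0,0,0,0.14,0],[0,0,0,0.18,0],[0,0,0,0.22,0]]]' 35
python3 -m jog '[[[0,0,0.03,0.01,-0.12],[0,-0.01,0.06,0.02,-0.24],[0,-0.02,0.09,0.03,-0.36],[0,-0.03,0.12,0.03,-0.48],[0,-0.04,0.15,0.03,-0.6],[0,-0.05,0.18,0.03,-0.72],[0,-0.06,0.21,0.03,-0.84],[0,-0.07,0.24,0.03,-0.96]]]' 35
python3 -m jog '[[[0,-0.01,0.03,0,-0.12],[0,-0.017,0.06,0,-0.24],[0,-0.017,0.1,0,-0.36],[0,-0.017,0.14,0,-0.48],[0,-0.017,0.17,0,-0.6],[0,-0.017,0.19,0,-0.72],[0,-0.017,0.194,0,-0.742],[0,-0.017,0.194,0,-0.742]]]' 35
python3 -c "from h import *;s=ctrl.get_state();print(s['ee_pos'],s['tcp_rot'],s['contact_force'])"
```

```text
clock: 35.37
ee_pos: [0.5852, -0.2205, 0.0111]
tcp_rot: [0.0, -0.035, 0.999, -0.0]
contact_force: [-0.7, -1.4, 3.3]
width: 0.0531
finger_force: 35.0
[ 0.5852193  -0.22053823  0.01108467] 0.05308768370218984 [-0.73952713 -1.41003081  3.33262717]
clock: 36.03
ee_pos: [0.5842, -0.219, 0.2307]
tcp_rot: [-0.001, -0.035, 0.999, 0.001]
contact_force: [0.8, -0.1, -2.9]
width: 0.0539
finger_force: 35.0
clock: 36.7
ee_pos: [0.5135, 0.0218, 0.259]
tcp_rot: [-0.001, 0.433, 0.901, 0.0]
contact_force: [1.6, -0.7, -2.3]
width: 0.0535
finger_force: 35.0
clock: 37.37
ee_pos: [0.4968, 0.2158, 0.2588]
tcp_rot: [-0.001, 0.728, 0.686, -0.001]
contact_force: [-0.3, -1.4, -2.2]
width: 0.0532
finger_force: 35.0
[0.49679317 0.21583149 0.2588302 ] [-0.00114547  0.72761412  0.68598484 -0.00108472] [-0.348375   -1.375706   -2.21480994]
```

```bash
python3 -m jog '[[[0,0.003,-0.0014,-0.03,0],[0,0.003,-0.0014,-0.06,0],[0,0.003,-0.0014,-0.09,0],[0,0.003,-0.0014,-0.11,0],[0,0.003,-0.0014,-0.125,0],[0,0.003,-0.0014,-0.134,0],[0,0.003,-0.0014,-0.134,0],[0,0.003,-0.0014,-0.134,0]]]' 35
python3 -m jog '[[[0,0,0,-0.004,0],[0,0,0,-0.007,0],[0,0,0,-0.01,0],[0,0,0,-0.012,0],[0,0,0,-0.013,0],[0,0,0,-0.014,0],[0,0,0,-0.014,0],[0,0,0,-0.014,0]]]' 20
python3 -c "from h import *;s=ctrl.get_state();print(s['ee_pos'],s['tcp_rot'],s['contact_force'])"
```

```text
clock: 38.03
ee_pos: [0.5009, 0.2121, 0.1263]
tcp_rot: [-0.0, 0.729, 0.685, -0.0]
contact_force: [-0.1, -0.3, -1.4]
width: 0.053
finger_force: 35.0
clock: 38.7
ee_pos: [0.501, 0.2126, 0.1127]
tcp_rot: [0.0, 0.729, 0.685, 0.0]
contact_force: [0.1, 0.5, -2.1]
width: 0.0539
finger_force: 20.0
[0.50103121 0.21255401 0.11266496] [1.32238144e-05 7.28581320e-01 6.84959312e-01 4.48610342e-05] [ 0.06408916  0.46804313 -2.14451391]
```

```bash
python3 -m jog '[[[0,-0.001,0.001,-0.001,0],[0,-0.001,0.001,-0.002,0],[0,-0.001,0.001,-0.0025,0],[0,-0.001,0.001,-0.0025,0],[0.064,-0.001,0.001,-0.0025,0],[0.064,-0.001,0.001,-0.0025,0],[0.064,-0.001,0.001,-0.0025,0],[0.064,-0.001,0.001,-0.0025,0]]]' 20
python3 -m jog '[[[0.064,0,0,0.03,0],[0.064,0,0,0.06,0],[0.064,0,0,0.1,0],[0.064,0,0,0.14,0],[0.064,0,0,0.18,0],[0.064,0,-0.04,0.19,-0.12],[0.064,0,-0.08,0.19,-0.24],[0.064,0,-0.12,0.19,-0.36]]]' 35
python3 -m jog '[[[0.08,0,-0.03,0,-0.12],[0.08,0,-0.07,0,-0.24],[0.08,-0.01,-0.11,0,-0.36],[0.08,-0.02,-0.15,0,-0.48],[0.08,-0.03,-0.19,0,-0.6],[0.08,-0.04,-0.22,0,-0.72],[0.08,-0.05,-0.25,0,-0.84],[0.08,-0.055,-0.28,0,-0.935]]]' 35
python3 b.py
cat > p.py <<'E'
from h import *
import glob,os
d=load(max(glob.glob("pics/b_scene_*.npz"),key=os.path.getmtime));P,u,v=cloud(d);t=np.array([.5473,.1504]);a=np.radians(-3.48);R=np.array([[np.cos(a),-np.sin(a)],[np.sin(a),np.cos(a)]])
L=np.c_[(P[:,:2]-t)@R,P[:,2]]
for X,Y in((.05,.06),(-.05,.06),(-.05,-.06)):
    k=(abs(L[:,0]-X)<.035)&(abs(L[:,1]-Y)<.062)&(L[:,2]>.126)&(L[:,2]<.165)
    q=L[k];b=q[q[:,2]>.147]
    if len(b)<50: print(X,Y,"none");continue
    c=np.polyfit(b[:,1],b[:,0],1);print(X,Y,len(q),"y",np.percentile(q[:,1],[1,99]).round(4),"x top",b[:,0].mean().round(4),"tilt deg",np.degrees(c[0]).round(2),"top z",[round(float(np.percentile(q[abs(q[:,1]-Y-o)<.012,2],95)),4) for o in(-.04,-.012,.014,.04)])
E
python3 p.py
```

```text
clock: 39.37
ee_pos: [0.5002, 0.2135, 0.1101]
tcp_rot: [0.0, 0.729, 0.685, 0.0]
contact_force: [0.1, 0.0, -0.5]
width: 0.0638
finger_force: 0.0
clock: 40.03
ee_pos: [0.5006, 0.0928, 0.3023]
tcp_rot: [0.001, 0.84, 0.542, 0.002]
contact_force: [0.9, -0.4, -0.5]
width: 0.0642
finger_force: 0.0
clock: 40.7
ee_pos: [0.4439, -0.1881, 0.3003]
tcp_rot: [0.0, 0.995, 0.104, 0.0]
contact_force: [1.1, 0.1, -0.2]
width: 0.0799
finger_force: 0.0
[ 0.4439 -0.1881  0.3003] [3.000e-04 9.946e-01 1.036e-01 3.000e-04]
yaw -78.1
wrist [340. 178.] 4440 c [ 0.4389 -0.2155] capdir 12.2 len 0.114
scene [217. 277.] 852 c [ 0.4395 -0.2177] capdir 11.6 len 0.114
0.05 0.06 1096 y [0.0052 0.1181] x top 0.0498 tilt deg 0.21 top z [0.1563, 0.1549, 0.1549, 0.1551]
-0.05 0.06 972 y [0.0016 0.1148] x top -0.0478 tilt deg 0.98 top z [0.1551, 0.1542, 0.1544, 0.1553]
-0.05 -0.06 none
```

```bash
python3 -m jog '[[[0.08,-0.0048,-0.0284,-0.02,0],[0.08,-0.0048,-0.0284,-0.04,0],[0.08,-0.0048,-0.0284,-0.08,0],[0.08,-0.0048,-0.0284,-0.12,0],[0.08,-0.0048,-0.0284,-0.16,0],[0.08,-0.0048,-0.0284,-0.19,0],[0.08,-0.0048,-0.0284,-0.2,0],[0.08,-0.0048,-0.0284,-0.2,0]]]' 35
python3 -m jog '[[[0.08,0,0,-0.03,0],[0.08,0,0,-0.05,0],[0.08,0,0,-0.07,0],[0.08,0,0,-0.082,0],[0.08,0,0,-0.087,0],[0.08,0,0,-0.087,0],[0.08,0,0,-0.087,0],[0.08,0,0,-0.087,0]]]' 35
python3 -c "from h import *;s=ctrl.get_state();print(s['ee_pos'],s['tcp_rot'],s['contact_force'])"
```

```text
clock: 41.47
ee_pos: [0.4384, -0.213, 0.0969]
tcp_rot: [-0.002, 0.994, 0.108, -0.003]
contact_force: [-0.3, 0.4, 0.5]
width: 0.08
finger_force: 0.0
clock: 42.13
ee_pos: [0.4416, -0.2157, 0.0149]
tcp_rot: [0.001, 0.994, 0.107, 0.001]
contact_force: [-0.7, -0.4, 0.6]
width: 0.0801
finger_force: 0.0
[ 0.44157742 -0.21566951  0.01493841] [9.90172844e-04 9.94267611e-01 1.06908184e-01 1.25609843e-03] [-0.74980062 -0.4396109   0.59106714]
```

```bash
python3 -m jog '[[[0.08,-0.002,0,-0.001,0],[0,-0.002,0,-0.001,0],[0,-0.002,0,-0.001,0],[0,-0.002,0,-0.001,0],[0,-0.002,0,-0.001,0],[0,-0.002,0,-0.001,0],[0,-0.002,0,-0.001,0],[0,-0.002,0,-0.001,0]]]' 35
python3 -c "from h import *;s=ctrl.get_state();print(s['ee_pos'],s['width'],s['contact_force'])"
python3 -m jog '[[[0,0,0,0,0],[0,0,0,0,0],[0,0,0,0.03,0],[0,0,0,0.06,0],[0,0,0,0.1,0],[0,0,0,0.14,0],[0,0,0,0.18,0],[0,0,0,0.22,0]]]' 35
python3 -m jog '[[[0,0,0.01,0.01,0.12],[0,0.01,0.03,0.02,0.24],[0,0.015,0.05,0.03,0.36],[0,0.02,0.08,0.03,0.48],[0,0.03,0.11,0.03,0.6],[0,0.04,0.13,0.03,0.72],[0,0.045,0.15,0.03,0.84],[0,0.05,0.18,0.03,0.96]]]' 35
python3 -m jog '[[[0,0.004,0.03,0,0.12],[0,0.004,0.06,0,0.24],[0,0.004,0.1,0,0.335],[0,0.004,0.127,0,0.335],[0,0.004,0.127,0,0.335],[0,0.004,0.127,0,0.335],[0,0.004,0.127,0,0.335],[0,0.004,0.127,0,0.335]]]' 35
python3 -c "from h import *;s=ctrl.get_state();print(s['ee_pos'],s['tcp_rot'],s['contact_force'])"
```

```text
clock: 42.8
ee_pos: [0.4385, -0.2154, 0.0125]
tcp_rot: [0.001, 0.994, 0.107, 0.0]
contact_force: [-0.1, -2.6, 2.0]
width: 0.0536
finger_force: 35.0
[ 0.43853857 -0.21544503  0.01246122] 0.05363621510254181 [-0.06445694 -2.58951796  1.96870172]
clock: 43.47
ee_pos: [0.437, -0.2135, 0.2322]
tcp_rot: [-0.002, 0.994, 0.107, -0.001]
contact_force: [0.8, -1.1, -3.1]
width: 0.0535
finger_force: 35.0
clock: 44.13
ee_pos: [0.4874, -0.0339, 0.2602]
tcp_rot: [-0.001, 0.831, 0.556, -0.001]
contact_force: [0.9, 0.9, -3.4]
width: 0.0533
finger_force: 35.0
clock: 44.8
ee_pos: [0.4918, 0.0914, 0.2613]
tcp_rot: [-0.001, 0.729, 0.685, -0.001]
contact_force: [0.3, -0.8, -3.7]
width: 0.0536
finger_force: 35.0
[0.49178367 0.09139054 0.26130109] [-5.07413576e-04  7.28956639e-01  6.84559353e-01 -6.73161274e-04] [ 0.26981066 -0.81633891 -3.66250675]
```

```bash
python3 -m jog '[[[0,0.001,0.0012,-0.03,0],[0,0.001,0.0012,-0.06,0],[0,0.001,0.0012,-0.09,0],[0,0.001,0.0012,-0.11,0],[0,0.001,0.0012,-0.125,0],[0,0.001,0.0012,-0.135,0],[0,0.001,0.0012,-0.135,0],[0,0.001,0.0012,-0.135,0]]]' 35
python3 -m jog '[[[0,0,0,-0.004,0],[0,0,0,-0.007,0],[0,0,0,-0.01,0],[0,0,0,-0.012,0],[0,0,0,-0.013,0],[0,0,0,-0.013,0],[0,0,0,-0.013,0],[0,0,0,-0.013,0]]]' 20
python3 -c "from h import *;s=ctrl.get_state();print(s['ee_pos'],s['tcp_rot'],s['contact_force'])"
```

```text
clock: 45.47
ee_pos: [0.4933, 0.0927, 0.1272]
tcp_rot: [-0.0, 0.729, 0.684, -0.0]
contact_force: [0.5, -0.1, -1.7]
width: 0.0534
finger_force: 35.0
clock: 46.13
ee_pos: [0.4933, 0.0934, 0.1143]
tcp_rot: [0.0, 0.729, 0.685, 0.0]
contact_force: [0.3, -0.1, -3.8]
width: 0.0538
finger_force: 20.0
[0.49329052 0.09339809 0.11425612] [5.99401195e-05 7.28549501e-01 6.84993146e-01 1.08969039e-04] [ 0.3045483  -0.11776917 -3.75488472]
```

```bash
python3 -m jog '[[[0,0,-0.0005,-0.001,0],[0,0,-0.0005,-0.002,0],[0,0,-0.0005,-0.0026,0],[0,0,-0.0005,-0.0026,0],[0.064,0,-0.0005,-0.0026,0],[0.064,0,-0.0005,-0.0026,0],[0.064,0,-0.0005,-0.0026,0],[0.064,0,-0.0005,-0.0026,0]]]' 20
python3 -m jog '[[[0.064,0,0,0.03,0],[0.064,0,0,0.06,0],[0.064,0,0,0.1,0],[0.064,0,0,0.14,0],[0.064,0,0,0.18,0],[0,-0.02,0.04,0.19,0],[0,-0.04,0.08,0.19,0],[0,-0.06,0.12,0.19,0]]]' 30
python3 -m jog '[[[0,0,0.04,0,0],[0,0,0.08,0,0],[0,0,0.12,0,0],[0,0,0.122,0,0],[0,0,0.122,0,0],[0,0,0.122,0,0],[0,0,0.122,0,0],[0,0,0.122,0,0]]]' 30
python3 b.py; python3 p.py
```

```text
clock: 46.8
ee_pos: [0.4934, 0.0929, 0.1114]
tcp_rot: [0.0, 0.729, 0.685, 0.0]
contact_force: [-0.6, -0.1, 0.6]
width: 0.0642
finger_force: 0.0
clock: 47.47
ee_pos: [0.4381, 0.2047, 0.3036]
tcp_rot: [0.001, 0.729, 0.684, 0.002]
contact_force: [0.2, 0.3, -0.2]
width: 0.0493
finger_force: 0.0
clock: 48.13
ee_pos: [0.4381, 0.3245, 0.3016]
tcp_rot: [0.0, 0.729, 0.684, 0.0]
contact_force: [-0.2, -0.1, 0.4]
width: 0.0009
finger_force: 0.0
[0.4381 0.3245 0.3016] [1.000e-04 7.292e-01 6.843e-01 1.000e-04]
yaw -3.64
0.05 0.06 1084 y [0.0052 0.1186] x top 0.0511 tilt deg -0.84 top z [0.1552, 0.154, 0.154, 0.1537]
-0.05 0.06 958 y [0.0018 0.1148] x top -0.0479 tilt deg 0.72 top z [0.1557, 0.1546, 0.1545, 0.1542]
-0.05 -0.06 1035 y [-0.1178  0.0015] x top -0.0482 tilt deg -0.4 top z [0.1543, 0.1546, 0.1544, 0.1553]
```

All three bottles seated level on their sleeves. Now the toggle.

```bash
python3 -m jog '[[[0,-0.005,0.01,-0.04,0],[0,-0.005,0.01,-0.08,0],[0,-0.005,0.01,-0.11,0],[0,-0.005,0.01,-0.14,0],[0,-0.005,0.01,-0.155,0],[0,-0.005,0.01,-0.16,0],[0,-0.005,0.01,-0.16,0],[0,-0.005,0.01,-0.16,0]]]' 30
python3 -m jog '[[[0,0.008,0,0,0],[0,0.016,-0.001,0,0],[0,0.024,-0.001,0,0],[0,0.032,-0.002,0,0],[0,0.038,-0.002,0,0],[0,0.042,-0.002,0,0],[0,0.046,-0.003,0,0],[0,0.046,-0.003,0,0]]]' 30
python3 -c "from h import *;s=ctrl.get_state();print(s['ee_pos'],s['contact_force'])"
```

```text
clock: 48.9
ee_pos: [0.4336, 0.3357, 0.1428]
tcp_rot: [0.0, 0.729, 0.685, 0.001]
contact_force: [1.0, 0.7, 0.2]
width: 0.0003
finger_force: 0.0
clock: 49.57
ee_pos: [0.4798, 0.3336, 0.1478]
tcp_rot: [-0.001, 0.729, 0.685, 0.001]
contact_force: [-11.8, -3.4, 22.4]
width: 0.0001
finger_force: 10.0
[0.47979546 0.33359269 0.14782717] [-11.81082712  -3.4181009   22.36714848]
```

```bash
python3 -m jog '[[[0,-0.01,0,0,0],[0,-0.03,0,0,0],[0,-0.05,0,0,0],[0,-0.05,0,0.0,0],[0,-0.05,0,0,0],[0,-0.05,0,0,0],[0,-0.05,0,0,0],[0,-0.05,0,0,0]]]' 30
python3 - <<'E'
from h import *
s=ctrl.get_state();print(s["ee_pos"],s["contact_force"])
d=get("scene");P,u,v=cloud(d);t=np.array([.5473,.1504]);a=np.radians(-3.48);R=np.array([[np.cos(a),-np.sin(a)],[np.sin(a),np.cos(a)]]);L=np.c_[(P[:,:2]-t)@R,P[:,2]]
k=(abs(L[:,0]+.045)<.045)&(abs(L[:,1]-.178)<.03)&(L[:,2]>.137)&(L[:,2]<.17);q=L[k];print(k.sum(),q.mean(0) if k.sum() else 0)
w=get("wrist")
def up(im,f): return cv2.resize(im,None,fx=f,fy=f,interpolation=cv2.INTER_CUBIC)
cv2.imwrite("pics/tg.png",np.hstack([up(d["frame"][150:250,370:470],4),cv2.resize(w["frame"],(533,400))[:, :400]]))
E
```

```text
clock: 50.23
ee_pos: [0.4297, 0.3327, 0.1416]
tcp_rot: [0.0, 0.729, 0.685, 0.0]
contact_force: [0.3, 0.2, -0.1]
width: 0.0002
finger_force: 0.0
[0.42966044 0.33269699 0.14155478] [ 0.2748589   0.2029657  -0.07446014]
96 [-0.05566533  0.17556686  0.15818923]
```

View pics/tg.png

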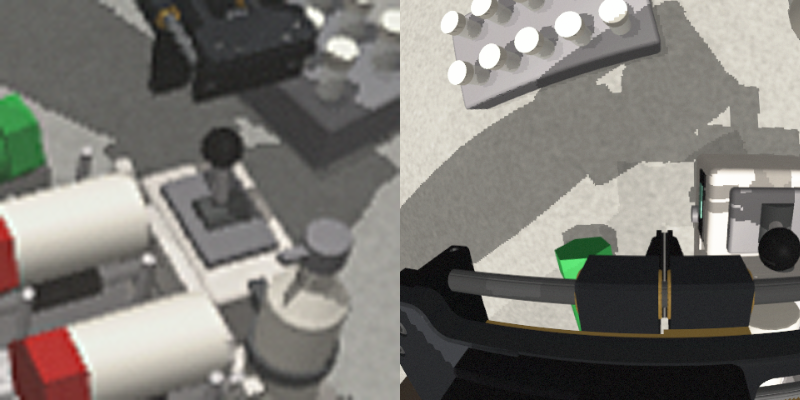

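The crop shows the lever's ball at (222,148), moved about 10 mm but not over. The tip was too high on the ball and wedged, so I'll go lower.

```bash
python3 -m jog '[[[0,0,0.003,-0.01,0],[0,0,0.003,-0.014,0],[0,0,0.003,-0.014,0],[0,0.01,0.002,-0.014,0],[0,0.02,0.002,-0.014,0],[0,0.03,0.001,-0.014,0],[0,0.038,0.001,-0.014,0],[0,0.038,0.001,-0.014,0]]]' 30
python3 -m jog '[[[0,0.004,0,0,0],[0,0.008,0,0,0],[0,0.012,-0.001,0,0],[0,0.016,-0.001,0,0],[0,0.018,-0.001,0,0],[0,0.02,-0.001,0,0],[0,0.02,-0.001,0,0],[0,0.02,-0.001,0,0]]]' 30
python3 -c "from h import *;s=ctrl.get_state();print(s['ee_pos'],s['contact_force'])"
```

```text
clock: 51.0
ee_pos: [0.4689, 0.3336, 0.128]
tcp_rot: [0.0, 0.729, 0.684, 0.001]
contact_force: [-0.6, -0.3, -0.4]
width: 0.0002
finger_force: 0.0
clock: 51.67
ee_pos: [0.4869, 0.3326, 0.1273]
tcp_rot: [0.0, 0.729, 0.685, 0.0]
contact_force: [0.3, 0.0, -0.1]
width: 0.0005
finger_force: 0.0
[0.48694965 0.33263022 0.12729117] [ 0.29130908  0.04976135 -0.14284105]
```

```bash
python3 -m jog '[[[0,0.004,0,0,0],[0,0.008,0,0,0],[0,0.012,-0.001,0,0],[0,0.016,-0.001,0,0],[0,0.018,-0.001,0,0],[0,0.02,-0.001,0,0],[0,0.02,-0.001,0,0],[0,0.02,-0.001,0,0]]]' 30
python3 - <<'E'
from h import *
s=ctrl.get_state();print(s["ee_pos"],s["contact_force"])
d=get("scene");P,u,v=cloud(d);t=np.array([.5473,.1504]);a=np.radians(-3.48);R=np.array([[np.cos(a),-np.sin(a)],[np.sin(a),np.cos(a)]]);L=np.c_[(P[:,:2]-t)@R,P[:,2]]
k=(abs(L[:,0]+.03)<.035)&(abs(L[:,1]-.178)<.02)&(L[:,2]>.137)&(L[:,2]<.17);q=L[k];print(k.sum(),q.mean(0),q.max(0))
cv2.imwrite("pics/tg2.png",cv2.resize(d["frame"][140:240,370:470],(500,500)))
E
```

```text
clock: 52.33
ee_pos: [0.507, 0.3316, 0.1272]
tcp_rot: [0.0, 0.729, 0.685, 0.0]
contact_force: [-0.7, 0.9, -0.2]
width: 0.0004
finger_force: 0.0
[0.5069787  0.33162758 0.12723359] [-0.68770852  0.89220722 -0.17676696]
123 [-0.0362128   0.17111261  0.15658573] [-0.01552876  0.18093712  0.16925876]
```

```bash
python3 -m jog '[[[0,0.002,0,0,0],[0,0.004,0,0,0],[0,0.006,0,0,0],[0,0.008,0,0,0],[0,0.01,-0.001,0,0],[0,0.01,-0.001,0,0],[0,0.01,-0.001,0,0],[0,0.01,-0.001,0,0]]]' 30
python3 -c "from h import *;s=ctrl.get_state();print(s['ee_pos'],s['contact_force'])"
```

```text
clock: 53.05
ee_pos: [0.5138, 0.3315, 0.1269]
tcp_rot: [-0.003, 0.729, 0.685, -0.002]
contact_force: [-10.2, 1.7, 2.7]
width: 0.0004
finger_force: 5.1
[0.51383276 0.33150768 0.12691047] [-10.18133577   1.67110237   2.74295504]
```

Now −10 N against the end stop. Back off, rise clear and check.

```bash
python3 -m jog '[[[0,-0.01,0,0,0],[0,-0.03,0,0,0],[0,-0.06,0,0,0],[0,-0.09,0,0,0],[0,-0.1,0,0.03,0],[0,-0.1,0,0.06,0],[0,-0.1,0,0.1,0],[0,-0.1,0,0.14,0]]]' 30
python3 -m jog '[[[0,-0.03,0.03,0.03,0],[0,-0.06,0.06,0.03,0],[0,-0.08,0.09,0.03,0],[0,-0.08,0.1,0.03,0],[0,-0.08,0.1,0.03,0],[0,-0.08,0.1,0.03,0],[0,-0.08,0.1,0.03,0],[0,-0.08,0.1,0.03,0]]]' 30
python3 b.py; python3 p.py
python3 - <<'E'
from h import *
import glob,os
d=load(max(glob.glob("pics/b_scene_*.npz"),key=os.path.getmtime));P,u,v=cloud(d);t=np.array([.5473,.1504]);a=np.radians(-3.48);R=np.array([[np.cos(a),-np.sin(a)],[np.sin(a),np.cos(a)]]);L=np.c_[(P[:,:2]-t)@R,P[:,2]]
k=(abs(L[:,0]+.03)<.06)&(abs(L[:,1]-.178)<.02)&(L[:,2]>.137)&(L[:,2]<.17);q=L[k];print("ball",k.sum(),q.mean(0),q.max(0))
cv2.imwrite("pics/fin.png",cv2.resize(d["frame"][130:350,80:480],(800,440),interpolation=cv2.INTER_CUBIC))
E
```

```text
clock: 53.72
ee_pos: [0.4161, 0.3303, 0.2686]
tcp_rot: [0.0, 0.728, 0.685, 0.0]
contact_force: [1.3, 1.0, -0.4]
width: 0.0005
finger_force: 0.0
clock: 54.38
ee_pos: [0.3376, 0.4296, 0.297]
tcp_rot: [0.0, 0.729, 0.684, -0.0]
contact_force: [0.1, 0.0, -0.8]
width: 0.0001
finger_force: 0.0
[0.3376 0.4296 0.297 ] [ 3.000e-04  7.292e-01  6.843e-01 -3.000e-04]
yaw -3.64
0.05 0.06 1080 y [0.0053 0.1186] x top 0.0514 tilt deg -0.35 top z [0.155, 0.1538, 0.1543, 0.1545]
-0.05 0.06 953 y [0.0019 0.1149] x top -0.0479 tilt deg 0.47 top z [0.1552, 0.1542, 0.1548, 0.1545]
-0.05 -0.06 1041 y [-0.1179  0.0012] x top -0.0481 tilt deg -0.41 top z [0.1546, 0.154, 0.1548, 0.1556]
ball 94 [-0.01864065  0.17574454  0.15503541] [-0.00913793  0.18829955  0.16437688]
```

View pics/fin.png

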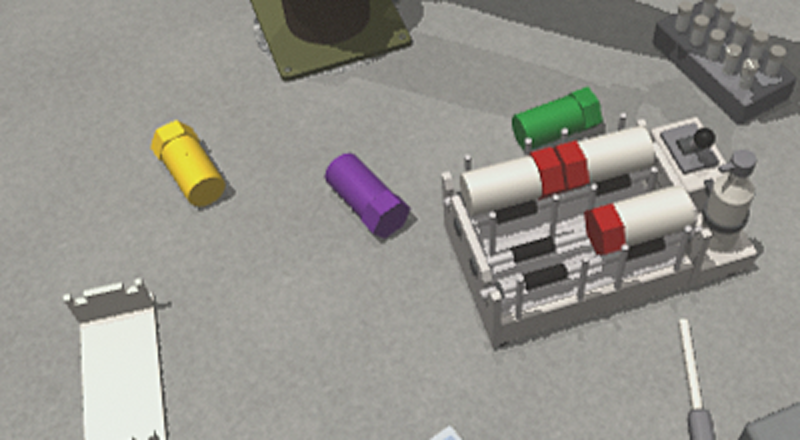

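The picture shows all three bottles on the bed (caps at (550,170), (572,165), (605,228)), the lever over at (704,138) after 47 of 48 mm of travel, and the look-alikes untouched.

```bash
python3 -c "from workcell import ctrl;print(ctrl.close_job())"
```

```text
the job is handed in; nothing more can be done
None
```

I handed the job in at about 54 s of the 210 s: both rollers are home at both ends, the spray cap was pressed fully down and released before any bottle went on, the three bottles present lie in line on their sleeves, and the mixer is switched on.

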